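# Turn the ribbed plate over on its welding fixture and latch the stage down

## Robot

A 7-joint arm with a two-finger parallel gripper is mounted at the origin on the work surface. World frame = base frame: x ahead of the robot, y to its left, z up, the work surface at z = 0. Lengths are in m, angles in degrees, forces in N, time in s.
With the tool pointing down it reaches from about 0.425 to 0.875 m from the base axis. Payload 8.4 kg.
Tool frame: the origin (TCP) lies at the very end of the fingers, on their centre line; the grasp point (between the pads) lies 19 mm behind it; z points along the fingers, y is the direction in which the jaws open and shut (so a half turn about z gives the same grasp; the last joint's range is limited). The gripper opens to 85 mm and grips with 20 to 120 N. Pads are 22 mm wide; open, the fingers measure 114 mm over their backs; the gripper's body (76 mm by 85 mm) begins 54 mm behind the grasp point. The pads swing forward as they close: fully open they stand 13 mm farther back than shut.
Start: joints at [62.097, 19.091, 2.286, 83.961, -0.768, 76.965, -3.352], TCP at [0.246, -0.602, 0.231] pointing down, gripper open.
Joint ranges: [-147.57, 147.57], [-21.85, 119.76], [-74.77, 79.35], [14.55, 137.4], [-85.83, 265.84], [4.83, 119.75], [-152.11, 152.11]. Speed limits (degrees/s): [127.2, 127.2, 159.86, 159.86, 180, 180, 180].

## Interface

Orientations are given as [roll, pitch, yaw] about the fixed x, y, z axes, in that order (R = Rz(yaw) Ry(pitch) Rx(roll)).
In Python, from plant import ctrl gives the robot as it stands. The module is installed in compiled form; this text tells all that it offers.
- The arm moves only by the shell command python3 -m creep 'ROWS'. ROWS is JSON, a list of rows, each an object of numbers: "rx", "ry", "rz": the turn, a rotation vector about the world's x, y, z in units of 6 degrees (1.0 is 6 degrees); "dx", "dy", "dz": the shift along the world's x, y, z in mm; "gripper": the closure, from -1 (fully open) to 1 (shut). In form: [{"rx": .., "ry": .., "rz": .., "dx": .., "dy": .., "dz": .., "gripper": ..}, ...]. A call has 1 to 5 rows; each row is the pose to reach, as a shift and turn from the pose commanded when the call began; what a row does not reach only later rows make up. A row lasts 1/12 s, in which the tool goes at most 41.7 mm and 7.16 degrees, less where a joint would pass 70% of its speed; a pose out of reach is approached as far as the arm can. A call with a gripper value outside its range is refused whole. The fingers move at their own pace and stop on an object; the grip force is fixed at half the most. Time passes only in rows, so rows that repeat a pose let the fingers close. It gives the time, the measured TCP pose, the force and the opening at its end, in the units of the state.
- ctrl.sense(): the state, without advancing time (a new reading comes with each control period).
- ctrl.capture(name): name is "scene" or "top"; returns the picture (384x512x3 uint8, red, green, blue); there is no depth.
- ctrl.calibration(name): a dict with "fx", "fy", "cx", "cy" (pixels), "dist_coeffs" ([k1, k2, p1, p2, k3] as OpenCV has them; the pictures are not rectified), "R" (3x3) and "t" (3): a world point X has camera coordinates R X + t. Camera axes: x right, y down, z forward; pixel columns grow to the right and rows downward; lengths in m; the calibration is good to about 2 mm. A picture is of the moment at which its call begins. calibration takes no time and is no camera call.
- ctrl.finish_job(): hands the job in, once; it reports no verdict.
Trained networks look in the newest picture that a camera, given by its name, has taken for a name from the list of things; names that differ only in an ending like _2 or _b are one class to them, and where a whole thing is asked for, a point or a joint stands for the part that bears it (a point fixed in the world has none). Each returns a list of dicts, best first, with "confidence" (0 to 1); they miss things now and then, are a little off and sometimes report something else, mostly with a low value. They report only what shows in the picture. A call takes as long as a camera call. They do not tell look-alikes from the thing itself.
- ctrl.outline_of(camera, name): "pixels" (384x512 bool, what is visible of it) and "uv" ([column, row] in pixels, amid what is visible of it).
The state is a dict: "time_s": time; "qpos": joint angles; "dq": joint speeds; "joint_efforts": joint torques, N m; "eef_pos": TCP position; "tool_rot": TCP orientation; "ft_force": force on the tool from outside, world axes, zero at the start; "torque": the same for the moment, N m; "opening": finger opening in m.
Only numpy, scipy, OpenCV 4.12 (cv2) and the standard library are available. Lean on these libraries where they do the work, as an engineer would, in place of code of your own. Each camera call takes 0.05 s, during which the arm holds its last target.

## Task

The steel plate on the welding fixture is finished on its ribbed side. Take it off, turn it over and set it back fully home on the fixture's two pins with the rib underneath; the edge stand can hold it on end while you change your grip. Then press it down with its sprung stage until the latch catches and the stage stays down, let go, and leave the tin, the brush and the square where they are.

Things in the scene. Friction and masses are not known exactly. Their poses are not given: they have to be found in the camera images.
- plate: Loose steel plate, 130 (x) by 56 (y) by 8 mm (z), about 0.42 kg; origin at the middle of the flat plate (mid-thickness). Two 10.5 mm holes go through it at x = -42 and +42, both at y = +15 mm. It starts on the pins, rib (+z) up, its axes along the fixture's. Its long edges, 56 mm apart, are free to grip: nothing beside or below them for 58 mm.
- rib_top (a point): Middle of the top of the plate's welded rib, at x 0, y -6, z +13 mm in the plate. The rib is 60 mm long (along x), 10 mm wide and stands 9 mm proud of the +z face. Since the holes lie off the middle, the turned plate fits the pins only if turned end over end (half a turn about its own y axis), not about its x axis.
- fixture: Fixed welding fixture, origin under the centre of the stage, on the table. Base plate 220 by 90 by 12 mm (x from -98 to +122 mm). At its +x end, a spring latch 54 mm high, y within 17 mm: housing from x = 87 mm, black knob to 131 mm, tongue reaching in to 71 mm; nothing else stands higher than the stage. x is along the stage, z up.
- seat (a point): On the stage: where the plate's origin lies when fully seated, either way up; 74 mm above the table with the stage up. Axes as the fixture. The stage's top is 4 mm below this point: two rails along x, 118 mm long and 44 mm wide overall, with a 20 mm wide, 18 mm deep groove for the rib between them (y = -16 to +4 mm).
- pin_a (a point): Tip of one steel pin, 8 mm in diameter, on the stage at x = -42, y = +15 mm from the seat. It stands 17 mm above the stage's top; the upper 7 mm taper to a blunt 2.4 mm point.
- pin_b (a point): Tip of the other, equal pin at x = +42, y = +15 mm from the seat: both pins are nearer the same long edge of the stage.
- stage (a joint): How far the sprung stage is pressed down, in m: 0 up (its start), 0.017 at the bottom stop. It carries the plate without sinking. It takes about 4 N on the plate's middle to start and 10 to 14 N to press down past the latch; at about 0.0135 the spring latch snaps over it by itself, and on release it stays at about 0.013.
- stand: Fixed edge stand, origin on the table under the middle of its slot. Base 90 (x) by 80 (y) mm; slot floor at z = 10 mm. The slot runs along y, 11 mm wide, open at its ends, between cheeks 50 mm long with tops at z = 36 mm and flared lips up to z = 45 mm (28 mm apart there). A plate stood on its short edge in it has its centre 75 mm above the table and may lean up to 8 degrees.
- tin: Bystander: loose closed tin, 60 mm in diameter, 85 mm high; origin at the centre of its underside.
- brush: Bystander: loose wire brush with a wooden back, 200 by 26 by 29 mm, lying on the table; origin at the middle of its underside.
- square: Bystander: loose grey welding square, 90 by 91 by 14 mm, lying flat on the table; origin at its underside, near its inside corner.
Not all that is in view belongs to the job. There is more than one size of the fixture; the one meant has the size given above. Of the things that look like the plate, the middle-sized one is meant.

How it is judged (in metres and radians):
On the way, in this order (a step that is already met when the one before it is completed fails the run):
1. the plate is turned over and sits fully home on the pins while the stage is still up (angle between plate's own z axis and vertical above 3.06 rad and horizontal distance between plate and seat below 0.004 m and angle between the x axis of plate and the x axis of seat, either way round below 0.07 rad and z of plate in the frame of seat between -0.0025 and 0.0025 m and value of joint stage below 0.008 m), for 0.1 s.
2. the stage is pressed down past the latch with the plate on it (value of joint stage above 0.0115 m and horizontal distance between plate and seat below 0.004 m), for 0.1 s.
At the end, for the whole second after the job is handed in: The plate lies rib down (within 4.5 degrees of level), within 4 mm of its seat in plan, 4 degrees in direction and 2.5 mm in height, at rest, with the stage held down by its latch (joint above 0.0115) and the robot clear (all of step 2 and angle between plate's own z axis and vertical above 3.06 rad and angle between the x axis of plate and the x axis of seat, either way round below 0.07 rad and z of plate in the frame of seat between -0.0025 and 0.0025 m and linear speed of plate below 0.02 m/s); the robot touches nothing.
It fails at once if the tin, the brush or the square is disturbed (moved more than 25 mm) (distance of any of tin, brush, square from where it was at the start of the episode above 0.025 m).
It also fails if it takes over 61 s, if anything falls off the work surface, if the arm or the gripper's body presses on something with over 40 N, if the wrist force passes 120 N, or if a joint passes its speed limit or range.

## Working session

There is one attempt and no reset: what is moved stays moved. The work goes in short steps, Python scripts to look and compute and a shell command to move; the robot and the scene stay as the last step left them, time stands still between calls to the robot, and variables do not carry over. Pictures are saved under pics/ and viewed, and the job is handed in when it is done.

```bash
mkdir -p pics; ls
python3 - <<'E'
from plant import ctrl
import cv2
s=ctrl.sense(); print({k:(v if not hasattr(v,'round') else v) for k,v in s.items()})
for n in ("scene","top"):
    im=ctrl.capture(n); cv2.imwrite(f"pics/{n}0.png",cv2.cvtColor(im,cv2.COLOR_RGB2BGR))
    print(n,ctrl.calibration(n))
E
```

```text
pics
{'time_s': 0.0, 'qpos': array([62.09682656, 19.13264595,  2.28374238, 84.01080923, -0.76729882,
       76.96451943, -3.35095471]), 'dq': array([-0.04671979, -0.08008515,  0.01213132,  0.03331325,  0.08862388,
        0.12481838,  0.08344562]), 'joint_efforts': array([-5.31816750e-04, -6.58550191e+01,  1.36499986e+00, -4.05575430e+01,
        1.68875617e-02,  1.22335029e-02, -2.36331675e-05]), 'eef_pos': array([ 0.24561083, -0.60132572,  0.23041317]), 'tool_rot': array([-1.79907480e+02,  6.50933454e-03,  2.22202193e+01]), 'ft_force': array([ 0.05035594, -0.74747937, -1.23140607]), 'torque': array([-0.08529053, -0.01370745,  0.01944589]), 'opening': 0.08594583881805783}
scene {'fx': 376.1428107272388, 'fy': 376.1428107272388, 'cx': 252.26060874075623, 'cy': 193.6829847860898, 'dist_coeffs': array([-0.03188671,  0.        ,  0.        ,  0.        ,  0.        ]), 'R': array([[-0.5350156 ,  0.84472635,  0.01398943],
       [ 0.65545041,  0.42546965, -0.62398745],
       [-0.53305072, -0.32467364, -0.78130913]]), 't': array([ 0.19550627, -0.35234528,  1.53810178])}
top {'fx': 379.91973941673, 'fy': 379.91973941673, 'cx': 257.92964218982235, 'cy': 190.13804532350898, 'dist_coeffs': array([-0.04415089,  0.        ,  0.        ,  0.        ,  0.        ]), 'R': array([[-0.00490162, -0.99981458, -0.01862223],
       [-0.99859382,  0.00587695, -0.0526863 ],
       [ 0.05278597,  0.0183378 , -0.99843746]]), 't': array([0.11791649, 0.52490434, 1.16811476])}
```

View pics/scene0.png

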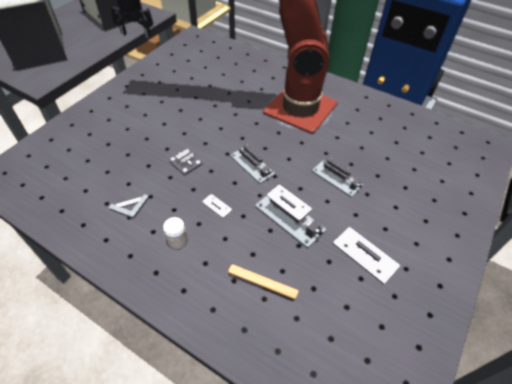

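View pics/top0.png

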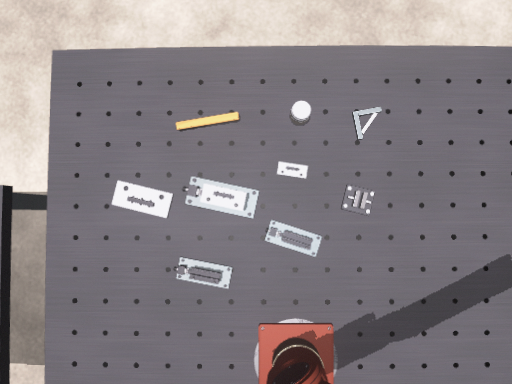

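The top picture shows three fixtures, at (222,197) with a plate on it, (293,238) and (204,273). It also shows three plates: (142,199) large, (222,196) on the fixture and (292,170) small. The stand is at (358,200), the tin at (301,111), the brush at (208,121) and the square at (366,122). Next I measure the sizes.

```bash
cat > h.py <<'E'
import numpy as np, cv2
from plant import ctrl
from scipy.spatial.transform import Rotation as Rot
def cal(n):
    c=ctrl.calibration(n); K=np.array([[c['fx'],0,c['cx']],[0,c['fy'],c['cy']],[0,0,1.]])
    return K,np.array(c['dist_coeffs']),np.array(c['R']),np.array(c['t'])
def ray(n,uv):
    K,d,R,t=cal(n); p=cv2.undistortPoints(np.array(uv,float).reshape(-1,1,2),K,d).reshape(-1,2)
    D=np.c_[p,np.ones(len(p))]@R; return -R.T@t,D
def onz(n,uv,z):
    o,D=ray(n,uv); return o+D*((z-o[2])/D[:,2])[:,None]
def proj(n,X):
    K,d,R,t=cal(n); return cv2.projectPoints(np.array(X,float).reshape(-1,1,3),cv2.Rodrigues(R)[0],t,K,d)[0].reshape(-1,2)
def save(n,im,box=None,s=1):
    im=cv2.cvtColor(im,cv2.COLOR_RGB2BGR)
    if box: im=im[box[1]:box[3],box[0]:box[2]]
    if s!=1: im=cv2.resize(im,None,fx=s,fy=s,interpolation=cv2.INTER_CUBIC)
    cv2.imwrite('pics/'+n,im)
E
python3 - <<'E'
from h import *
for n in ("top","scene"):
    im=ctrl.capture(n)
    np.save(f"{n}.npy",im)
    for name,z in (("plate",.074),("fixture",.006),("stand",.005),("tin",.08),("brush",.015),("square",.01)):
        for r in ctrl.outline_of(n,name):
            m=r["pixels"]; pts=np.argwhere(m)[:,::-1]
            if len(pts)<5: continue
            hull=cv2.convexHull(pts.astype(np.float32))
            X=onz(n,hull.reshape(-1,2),z)[:,:2]
            rc=cv2.minAreaRect((X*1000).astype(np.float32))
            print(n,name,round(r["confidence"],2),np.round(r["uv"]),len(pts),"rect mm",np.round(rc[0]),np.round(rc[1]),round(rc[2],1))
im=np.load("top.npy"); save("topcrop.png",im,(100,90,400,310),2.6)
im=np.load("scene.npy"); save("scenecrop.png",im,(220,140,420,300),4)
E
```

```text
top plate 0.66 [221. 196.] 803 rect mm [503. 219.] [130.  56.] 77.7
top fixture 0.73 [202. 270.] 1154 rect mm [273. 291.] [178.  70.] 79.7
top fixture 0.7 [291. 241.] 1227 rect mm [377.  10.] [177.  72.] 70.7
top fixture 0.67 [225. 190.] 1266 rect mm [507. 238.] [236.  94.] 76.2
top stand 0.61 [357. 200.] 728 rect mm [ 495. -196.] [92. 80.] 75.6
top tin 0.97 [301. 110.] 407 rect mm [751. -12.] [60. 73.] 89.4
top brush 0.71 [209. 120.] 569 rect mm [745. 275.] [ 33. 199.] 9.9
top square 0.72 [360. 113.] 439 rect mm [ 753. -214.] [ 71. 123.] 54.1
scene plate 0.94 [368. 254.] 1528 rect mm [548. 483.] [171.  81.] 75.9
scene plate 0.65 [289. 203.] 708 rect mm [505. 216.] [135.  64.] 75.0
scene plate 0.63 [217. 206.] 338 rect mm [632.  45.] [92. 46.] 79.7
scene plate 0.6 [178. 234.] 579 rect mm [776.   1.] [109.  59.] 52.0
scene fixture 0.96 [339. 176.] 884 rect mm [260. 289.] [168.  97.] 78.3
scene fixture 0.59 [294. 224.] 1420 rect mm [507. 228.] [227.  98.] 77.6
scene fixture 0.32 [291. 203.] 675 rect mm [456. 198.] [143.  66.] 77.8
scene stand 0.58 [185. 160.] 445 rect mm [ 496. -196.] [99. 81.] 75.7
scene tin 0.56 [177. 234.] 605 rect mm [778.   4.] [108.  61.] 52.0
scene brush 0.57 [264. 284.] 775 rect mm [747. 274.] [ 36. 202.] 8.9
scene square 0.94 [130. 203.] 387 rect mm [ 760. -214.] [ 73. 120.] 53.8
```

View pics/topcrop.png

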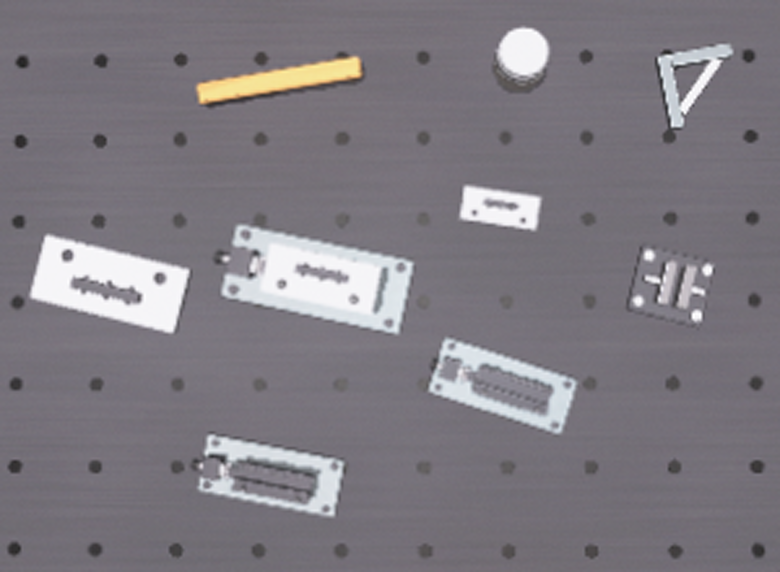

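View pics/scenecrop.png

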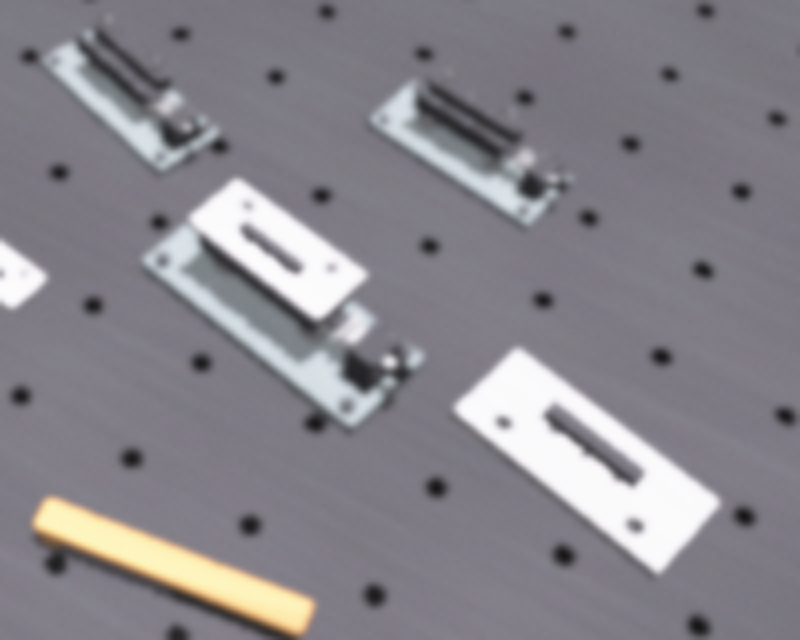

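In the top picture the plate at (221,196) measures 130 x 56 mm at z = 74 mm, so it is the middle-sized one. The other two, at (142,199) and (292,170), lie on the table and are larger and smaller. The fixture under the plate measures about 236 x 94 mm including its latch. The other fixtures are about 178 x 71 mm, so the one under the plate is meant. Its latch end (+x) is on the left in the picture, which is world +y. The crops confirm this. Now I refine the poses.

Run:
```python
from h import *
im=np.load("top.npy")
def pca(m,z,n="top"):
    pts=cv2.convexHull(np.argwhere(m)[:,::-1].astype(np.int32)); f=np.zeros(m.shape,np.uint8); cv2.fillConvexPoly(f,pts,1)
    P=onz(n,np.argwhere(f)[:,::-1],z)[:,:2]; c=P.mean(0); w,V=np.linalg.eigh(np.cov((P-c).T)); v=V[:,1]
    return c*1000,np.degrees(np.arctan2(v[1],v[0]))%180,np.sqrt(12*w)*1000
for n in("top","scene"):
    ctrl.capture(n)
    for r in ctrl.outline_of(n,"plate"): print(n,"plate",np.round(r["uv"]),*pca(r["pixels"],.076,n))
    for r in ctrl.outline_of(n,"stand"): print(n,"stand",*pca(r["pixels"],.007 if n=="top" else .01,n))
    for r in ctrl.outline_of(n,"fixture"): print(n,"fix",np.round(r["uv"]),*pca(r["pixels"],.012,n))
    for k in("pin_a","seat","rib_top","stage"):
        for r in ctrl.outline_of(n,k): print(n,k,np.round(r["uv"]),r["confidence"],r["pixels"].sum())
a=cv2.resize(cv2.cvtColor(im,3+1)[178:220,180:265],None,fx=7,fy=7,interpolation=2)
b=cv2.resize(cv2.cvtColor(im,3+1)[178:220,335:385],None,fx=7,fy=7,interpolation=2)
i=np.hstack([a[:,:450],b]); print(i.shape); cv2.imwrite("pics/z.png",i)
s=np.load("scene.npy"); save("z2.png",s,(160,140,215,180),12)
```

```text
top plate [220. 196.] [502.5000025  219.87483487] 78.44932884497472 [ 59.71008182 130.44736352]
top plate [294. 170.] [581.70444095  14.35024673] 80.2887445097535 [42.05700599 84.42304857]
top plate [141. 198.] [498.35963728 459.68372222] 76.73565203967591 [ 76.10444764 174.53468714]
top stand [ 494.48474723 -195.73647725] 70.73003256985164 [83.72624651 94.6051342 ]
top fix [219. 207.] [505.10793789 232.20254114] 77.28080110773948 [ 90.64355414 224.55350878]
top fix [200. 272.] [272.77293852 286.73947702] 79.25930846797856 [ 70.84704829 171.90741692]
top fix [291. 241.] [376.32338552  10.17889493] 72.62453904321823 [ 70.12970764 165.05189997]
top pin_a [206. 275.] 0.87 380
top pin_a [297. 239.] 0.57 361
top seat [206. 273.] 0.55 396
top rib_top [141. 198.] 0.86 1456
top rib_top [223. 196.] 0.84 857
top rib_top [288. 167.] 0.69 375
top stage [296. 238.] 0.81 385
top stage [205. 276.] 0.61 390
scene plate [290. 200.] [506.49230545 219.49279082] 75.42857928368703 [ 59.9661101  131.68100401]
scene plate [364. 255.] [550.85506256 485.14666272] 75.66101307778271 [ 80.97002534 169.19453882]
[... 184 characters left out ...]
]
scene fix [339. 176.] [267.57511958 288.68272202] 69.94209198582529 [ 90.40017859 156.77304165]
scene fix [253. 167.] [378.92085405  12.27125509] 66.77228186064971 [ 81.9070129  170.97034252]
scene fix [296. 223.] [519.65553739 243.66350899] 83.48684061996894 [ 90.53365691 212.24698029]
scene pin_a [251. 160.] 0.77 247
scene pin_a [340. 170.] 0.61 302
scene pin_a [290. 214.] 0.49 132
scene seat [336. 169.] 0.89 301
scene seat [250. 160.] 0.54 232
scene seat [283. 213.] 0.44 41
scene rib_top [214. 205.] 0.77 320
scene rib_top [300. 219.] 0.75 37
scene rib_top [364. 255.] 0.57 1562
scene stage [341. 170.] 0.78 297
scene stage [252. 159.] 0.74 285
scene stage [294. 218.] 0.67 46
(294, 800, 3)
```

View pics/z.png

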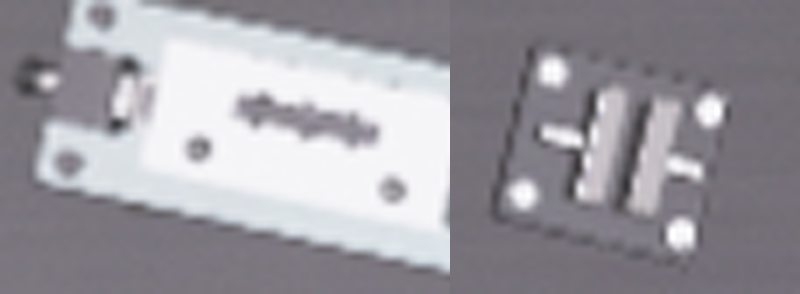

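View pics/z2.png

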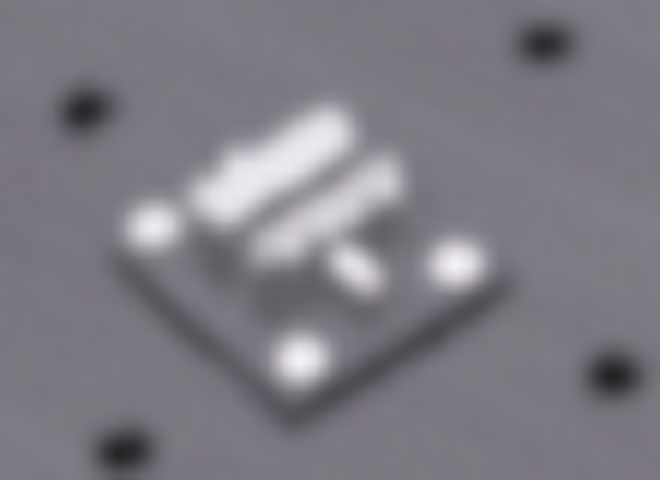

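The crop shows the plate's holes at about (208.1,198.9) and (235.7,204.7), its rib at (223.4,194.9), and the stand's slot running between the two light cheeks near (360,199). I compute the yaws from these.

Run:
```python
from h import *
f=lambda X,Y,ox:((X+.5)/7-.5+ox,(Y+.5)/7-.5+178)
H=onz("top",[f(200,149,180),f(393,190,180)],.078)*1000
d=H[0]-H[1]; yaw=np.degrees(np.arctan2(d[1],d[0])); print("holes",H.round(1),np.linalg.norm(d),yaw)
a=np.radians(yaw); ex=np.array([np.cos(a),np.sin(a)]); ey=np.array([-ex[1],ex[0]])
print("plate centre",H.mean(0)[:2]-15*ey)
print("rib",onz("top",[f(307,121,180)],.087)*1000, "expected",H.mean(0)[:2]-21*ey)
S=onz("top",[f(x-450,y,335) for x,y in((552,71),(710,110),(680,234),(523,194))],.010)*1000
print("stand screws",S.round(1),S.mean(0))
for i in range(4):
    e=S[(i+1)%4]-S[i]; print(np.linalg.norm(e),np.degrees(np.arctan2(e[1],e[0])))
L=onz("top",[f(x-450,y,335) for x,y in((615,90),(592,200),(668,100),(645,210))],.045)*1000
print("lips",L.round(1),L.mean(0))
# scene: screws in z2 crop (12x, offset 160,140)
g=lambda X,Y:((X+.5)/12-.5+160,(Y+.5)/12-.5+140)
print("scene screws",(onz("scene",[g(152,225),g(300,360),g(456,263)],.010)*1000).round(1))
print("scene lips", (onz("scene",[g(335,115),g(205,205),g(390,170),g(262,248)],.045)*1000).round(1))
```

```text
holes [[497.3 261.1  78. ]
 [479.6 179.6  78. ]] 83.4402268735713 77.7624166633974
plate centre [503.09139623 217.17641161]
rib [[508.48040029 214.8665394   87.        ]] expected [508.95505862 215.90461627]
stand screws [[ 531.7 -169.7   10. ]
 [ 513.9 -239.9   10. ]
 [ 458.8 -225.4   10. ]
 [ 477.  -155.8   10. ]] [ 495.31691994 -197.71520649   10.        ]
72.46324449767194 -104.24230572905748
56.98329835797326 165.2909709696823
71.9613289848086 75.34816506515958
56.46707288519409 -14.202143870125866
lips [[ 521.3 -189.1   45. ]
 [ 473.8 -178.2   45. ]
 [ 516.8 -212.    45. ]
 [ 469.3 -201.1   45. ]] [ 495.29544581 -195.08721643   45.        ]
scene screws [[ 513.2 -243.7   10. ]
 [ 531.6 -173.    10. ]
 [ 476.4 -158.8   10. ]]
scene lips [[ 473.  -201.5   45. ]
 [ 522.  -209.8   45. ]
 [ 482.  -174.1   45. ]
 [ 526.3 -185.4   45. ]]
```

```bash
python3 -m creep '[{"dx":25,"dy":30,"dz":6,"rz":0.9,"gripper":-1},{"dx":50,"dy":60,"dz":12,"rz":1.8,"gripper":-1},{"dx":75,"dy":90,"dz":18,"rz":2.7,"gripper":-1},{"dx":100,"dy":120,"dz":24,"rz":3.6,"gripper":-1},{"dx":125,"dy":150,"dz":30,"rz":4.5,"gripper":-1}]'
python3 -m creep '[{"dx":25,"dy":30,"rz":0.9,"gripper":-1},{"dx":50,"dy":60,"rz":1.8,"gripper":-1},{"dx":75,"dy":90,"rz":2.7,"gripper":-1},{"dx":100,"dy":120,"rz":3.6,"gripper":-1},{"dx":125,"dy":150,"rz":4.5,"gripper":-1}]'
cat >> h.py <<'E'
YF=77.7; CF=np.array([503.1,217.8]); YS=75.5; CS=np.array([495.3,-197.5])
def toolR(yaw,tilt):
    # tool vertical with x along yaw; tilt>0: tool z leans toward +x(yaw) dir, tilt<0 toward -x
    a=np.radians(yaw); ey=np.array([-np.sin(a),np.cos(a),0])
    return Rot.from_rotvec(-np.radians(tilt)*ey)*Rot.from_euler('xyz',[180,0,yaw],degrees=True)
def plan(tcp_mm,R):
    s=ctrl.sense(); p=np.array(s['eef_pos'])*1000; Rc=Rot.from_euler('xyz',s['tool_rot'],degrees=True)
    d=np.array(tcp_mm)-p; rv=np.degrees((R*Rc.inv()).as_rotvec())/6
    print("t",round(s['time_s'],2),"tcp",p.round(1),"rot",np.round(s['tool_rot'],1),"F",np.round(s['ft_force'],1),"open",round(s['opening']*1000,1))
    print("shift",d.round(1),"rv6",rv.round(2),"rows>=",max(np.linalg.norm(d)/41.7,np.linalg.norm(rv)*6/7.16).round(1), "q",np.round(s['qpos']))
def grasp2tcp(g,R): return np.array(g)+19*R.apply([0,0,1])
E
python3 - <<'E'
from h import *
R=toolR(YF,-45); print(R.apply([0,0,1]),R.apply([0,1,0]))
g=[*CF,74]; t=grasp2tcp(g,R); print(t); plan(t+[0,0,100],R)
E
```

```text
[-0.15063523 -0.69087555 -0.70710678] [ 0.97704557 -0.21303039  0.        ]
[500.23793062 204.67336453  60.56497116]
t 1.6 tcp [ 245.8 -601.7  231.3] rot [-180.    -0.    22.2] F [-0.6  0.6 -0.7] open 85.1
shift [254.5 806.4 -70.7] rv6 [-5.96  5.01  8.75] rows>= 20.3 q [62. 19.  2. 84. -1. 77. -3.]validation failed for argument at $[0]...
validation failed for argument at $[0]...
```

```bash
python3 -m creep '[{"rx":0,"ry":0,"rz":0.9,"dx":25,"dy":30,"dz":6,"gripper":-1},{"rx":0,"ry":0,"rz":1.8,"dx":50,"dy":60,"dz":12,"gripper":-1},{"rx":0,"ry":0,"rz":2.7,"dx":75,"dy":90,"dz":18,"gripper":-1},{"rx":0,"ry":0,"rz":3.6,"dx":100,"dy":120,"dz":24,"gripper":-1},{"rx":0,"ry":0,"rz":4.5,"dx":125,"dy":150,"dz":30,"gripper":-1}]'
```

```text
time_s: 2.02
eef_pos: [0.3716, -0.4502, 0.2618]
tool_rot: [180.0, 0.0, 49.5]
ft_force: [0.4, -0.4, 0.5]
opening: 0.0854
```

```bash
python3 -m creep '[{"rx":0,"ry":0,"rz":0.9,"dx":25,"dy":30,"dz":0,"gripper":-1},{"rx":0,"ry":0,"rz":1.8,"dx":50,"dy":60,"dz":0,"gripper":-1},{"rx":0,"ry":0,"rz":2.7,"dx":75,"dy":90,"dz":0,"gripper":-1},{"rx":0,"ry":0,"rz":3.6,"dx":100,"dy":120,"dz":0,"gripper":-1},{"rx":0,"ry":0,"rz":4.6,"dx":125,"dy":155,"dz":0,"gripper":-1}]'
python3 -c "
from h import *
R=toolR(YF,-45);t=grasp2tcp([*CF,74],R);plan(t+[0,0,100],R)"
```

```text
time_s: 2.43
eef_pos: [0.4958, -0.2969, 0.2615]
tool_rot: [180.0, 0.0, 77.0]
ft_force: [0.6, 0.4, 0.7]
opening: 0.0855
t 2.43 tcp [ 495.8 -296.9  261.5] rot [180.   0.  77.] F [0.6 0.4 0.7] open 85.5
shift [   4.4  501.5 -101. ] rv6 [-7.31  1.64  0.11] rows>= 12.3 q [ 41.  11. -17.  91.   3.  79.  11.]
```

```bash
python3 -m creep '[{"rx":-0.5,"ry":0.11,"rz":0,"dx":0,"dy":38,"dz":0,"gripper":-1},{"rx":-1,"ry":0.22,"rz":0,"dx":1,"dy":76,"dz":0,"gripper":-1},{"rx":-1.5,"ry":0.33,"rz":0,"dx":1,"dy":114,"dz":0,"gripper":-1},{"rx":-2,"ry":0.45,"rz":0,"dx":2,"dy":152,"dz":0,"gripper":-1},{"rx":-2.6,"ry":0.6,"rz":0,"dx":2,"dy":190,"dz":0,"gripper":-1}]'
python3 -m creep '[{"rx":-0.5,"ry":0.11,"rz":0,"dx":0,"dy":38,"dz":0,"gripper":-1},{"rx":-1,"ry":0.22,"rz":0,"dx":1,"dy":76,"dz":0,"gripper":-1},{"rx":-1.5,"ry":0.33,"rz":0,"dx":1,"dy":114,"dz":0,"gripper":-1},{"rx":-2,"ry":0.45,"rz":0,"dx":2,"dy":152,"dz":0,"gripper":-1},{"rx":-2.6,"ry":0.6,"rz":0,"dx":2,"dy":190,"dz":0,"gripper":-1}]'
python3 -c "
from h import *
R=toolR(YF,-45);t=grasp2tcp([*CF,74],R);plan(t+[0,0,100],R)"
```

```text
time_s: 2.85
eef_pos: [0.4969, -0.1067, 0.2623]
tool_rot: [179.8, 16.2, 76.7]
ft_force: [1.6, 0.1, -0.9]
opening: 0.0852
time_s: 3.27
eef_pos: [0.4991, 0.0835, 0.2623]
tool_rot: [179.7, 32.1, 76.6]
ft_force: [0.5, 0.4, -0.3]
opening: 0.0859
t 3.27 tcp [499.1  83.5 262.3] rot [179.7  32.1  76.6] F [ 0.5  0.4 -0.3] open 85.9
shift [   1.1  121.2 -101.8] rv6 [-2.08  0.52  0.15] rows>= 3.8 q [  0.  19. -39.  91.  31. 101. -54.]
```

```bash
python3 -m creep '[{"rx":-0.5,"ry":0.13,"rz":0.04,"dx":0,"dy":30,"dz":-20,"gripper":-1},{"rx":-1,"ry":0.25,"rz":0.07,"dx":1,"dy":60,"dz":-45,"gripper":-1},{"rx":-1.5,"ry":0.4,"rz":0.1,"dx":1,"dy":90,"dz":-70,"gripper":-1},{"rx":-2.08,"ry":0.52,"rz":0.15,"dx":1,"dy":121,"dz":-95,"gripper":-1},{"rx":-2.08,"ry":0.52,"rz":0.15,"dx":1,"dy":121,"dz":-102,"gripper":-1}]'
python3 - <<'E'
from h import *
R=toolR(YF,-45);t=grasp2tcp([*CF,74],R);plan(t,R)
save("t1.png",ctrl.capture("top"),(130,120,290,250),5)
save("s1.png",ctrl.capture("scene"),(220,130,380,250),5)
E
```

```text
time_s: 3.68
eef_pos: [0.4955, 0.2096, 0.1493]
tool_rot: [-178.6, 45.3, 79.4]
ft_force: [-0.5, -0.3, -2.9]
opening: 0.0857
t 3.68 tcp [495.5 209.6 149.3] rot [-178.6   45.3   79.4] F [-0.5 -0.3 -2.9] open 85.7
shift [  4.7  -4.9 -88.8] rv6 [ 0.02 -0.18 -0.11] rows>= 2.1 q [-19.  40. -37.  82.  39. 109. -71.]
```

View pics/t1.png

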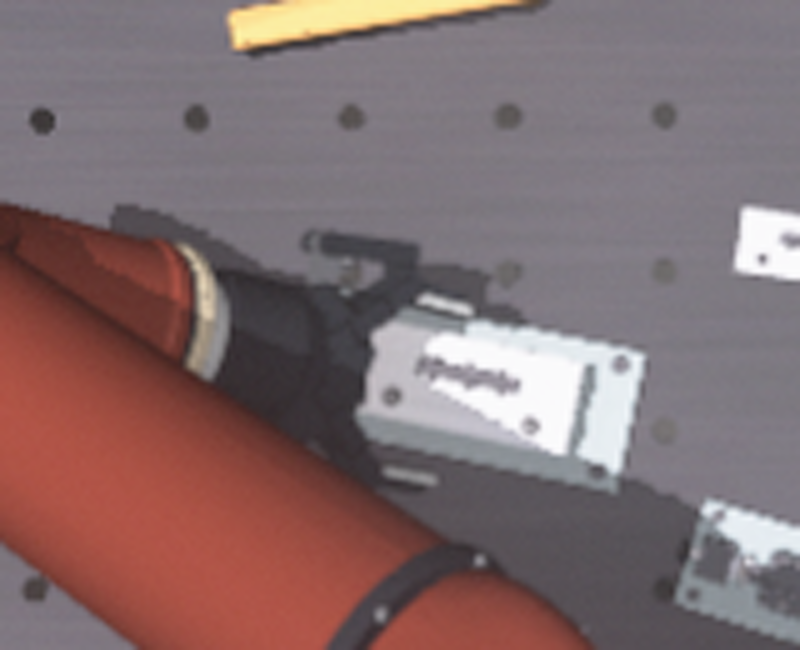

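View pics/s1.png

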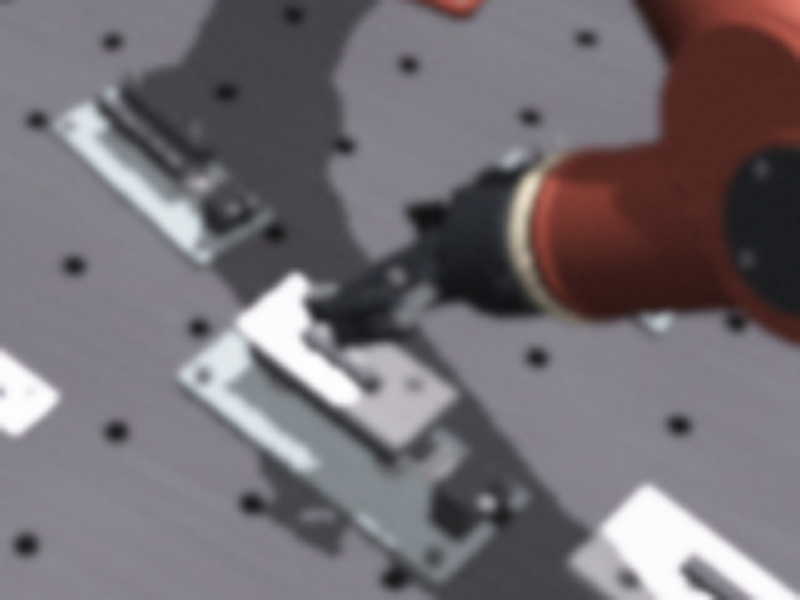

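The fingers hang over the plate's middle, astride its long edges. The elbow swings to +y. I let it settle and then descend.

```bash
python3 -m creep '[{"rx":0,"ry":0,"rz":0,"dx":0,"dy":0,"dz":0,"gripper":-1},{"rx":0,"ry":0,"rz":0,"dx":0,"dy":0,"dz":0,"gripper":-1}]'
python3 - <<'E'
from h import *
R=toolR(YF,-45);t=grasp2tcp([*CF,74],R);plan(t,R); print(ctrl.sense()['qpos'].round(1))
E
```

```text
time_s: 3.95
eef_pos: [0.501, 0.2022, 0.1614]
tool_rot: [-180.0, 44.8, 77.6]
ft_force: [0.5, 0.2, 0.5]
opening: 0.085
t 3.95 tcp [501.  202.2 161.4] rot [-180.    44.8   77.6] F [0.5 0.2 0.5] open 85.0
shift [  -0.8    2.4 -100.8] rv6 [-0.04  0.    0.02] rows>= 2.4 q [-18.  39. -37.  82.  39. 109. -71.]
[-18.   39.1 -36.7  82.2  38.6 109.3 -71.1]
```

```bash
python3 -m creep '[{"rx":0,"ry":0,"rz":0,"dx":0,"dy":0,"dz":-25,"gripper":-1},{"rx":0,"ry":0,"rz":0,"dx":0,"dy":0,"dz":-50,"gripper":-1},{"rx":0,"ry":0,"rz":0,"dx":0,"dy":0,"dz":-75,"gripper":-1},{"rx":0,"ry":0,"rz":0,"dx":0,"dy":0,"dz":-90,"gripper":-1},{"rx":0,"ry":0,"rz":0,"dx":0,"dy":0,"dz":-99,"gripper":-1}]'
python3 -m creep '[{"rx":0,"ry":0,"rz":0,"dx":0,"dy":0,"dz":0,"gripper":-1},{"rx":0,"ry":0,"rz":0,"dx":0,"dy":0,"dz":0,"gripper":-1}]'
python3 - <<'E'
from h import *
R=toolR(YF,-45);t=grasp2tcp([*CF,74],R);plan(t,R); print(ctrl.sense()['qpos'].round(1))
save("t2.png",ctrl.capture("top"),(130,120,290,250),5)
save("s2.png",ctrl.capture("scene"),(220,130,380,250),5)
E
```

```text
time_s: 4.37
eef_pos: [0.5007, 0.2017, 0.0607]
tool_rot: [-179.8, 44.9, 77.7]
ft_force: [-0.4, -1.0, -0.5]
opening: 0.0855
time_s: 4.53
eef_pos: [0.5006, 0.203, 0.0617]
tool_rot: [-179.8, 44.8, 77.8]
ft_force: [-0.9, -0.6, 1.0]
opening: 0.0854
t 4.53 tcp [500.6 203.   61.7] rot [-179.8   44.8   77.8] F [-0.9 -0.6  1. ] open 85.4
shift [-0.4  1.7 -1.1] rv6 [-0.03 -0.02  0.  ] rows>= 0.0 q [-19.  46. -35.  85.  41. 102. -76.]
[-18.8  45.6 -35.3  84.9  40.6 102.1 -75.5]
```

View pics/t2.png

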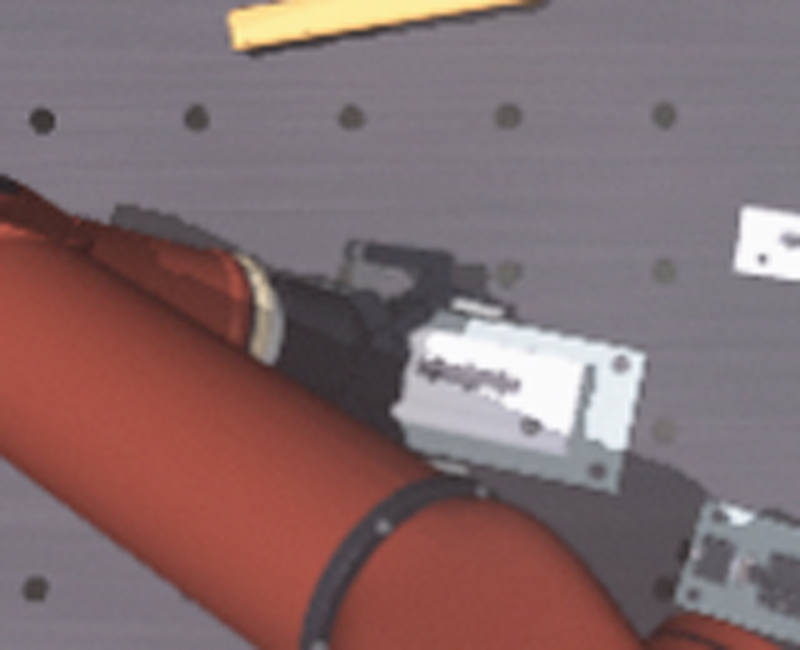

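View pics/s2.png

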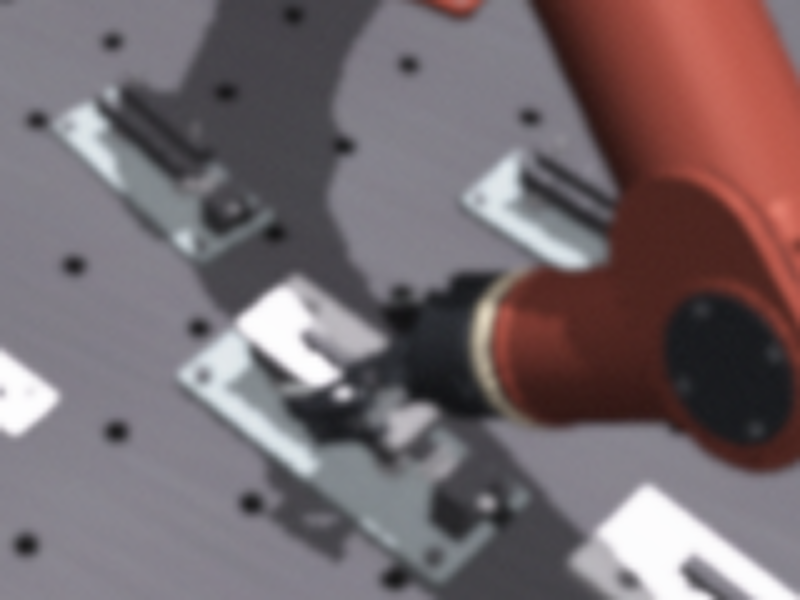

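The far finger lies beside the plate at about (470,300) in the top crop, near its middle. Nothing touches. I close the gripper.

```bash
for i in 1 2; do python3 -m creep '[{"rx":0,"ry":0,"rz":0,"dx":0,"dy":0,"dz":0,"gripper":1},{"rx":0,"ry":0,"rz":0,"dx":0,"dy":0,"dz":0,"gripper":1},{"rx":0,"ry":0,"rz":0,"dx":0,"dy":0,"dz":0,"gripper":1}]'; done
```

```text
time_s: 4.88
eef_pos: [0.501, 0.2036, 0.0611]
tool_rot: [-179.9, 44.8, 77.8]
ft_force: [0.5, 1.6, 3.8]
opening: 0.0548
time_s: 5.13
eef_pos: [0.5009, 0.2036, 0.061]
tool_rot: [-179.9, 44.8, 77.8]
ft_force: [5.6, 2.6, 5.1]
opening: 0.0546
```

```bash
python3 -m creep '[{"rx":0,"ry":0,"rz":0,"dx":0,"dy":0,"dz":0,"gripper":1},{"rx":0,"ry":0,"rz":0,"dx":0,"dy":0,"dz":0,"gripper":1}]'
python3 - <<'E'
from h import *
s=ctrl.sense(); print({k:np.round(v,4) for k,v in s.items()})
R=Rot.from_euler('xyz',s['tool_rot'],degrees=True); print("force tool",R.inv().apply(s['ft_force']),"grasp pt",np.array(s['eef_pos'])*1000-19*R.apply([0,0,1]))
E
```

```text
time_s: 5.3
eef_pos: [0.5009, 0.2036, 0.0609]
tool_rot: [-179.9, 44.8, 77.8]
ft_force: [5.3, 2.7, 4.3]
opening: 0.0551
{'time_s': np.float64(5.3), 'qpos': array([-18.8619,  45.6342, -35.3091,  84.9143,  40.6925, 102.0804,
       -75.539 ]), 'dq': array([-0.0132,  0.0883,  0.0081, -0.0469,  0.0403,  0.0016,  0.0961]), 'joint_efforts': array([ 2.14900e-01, -7.71245e+01, -1.27246e+01, -2.43796e+01,
       -5.28900e-01,  4.37840e+00, -4.90000e-03]), 'eef_pos': array([0.5009, 0.2036, 0.0609]), 'tool_rot': array([-179.8799,   44.8029,   77.8367]), 'ft_force': array([5.3449, 2.681 , 4.2832]), 'torque': array([ 0.4379, -0.8132,  0.7419]), 'opening': np.float64(0.0551)}
force tool [-0.35960742  4.64812658 -5.68920224] grasp pt [503.79839174 216.68911961  74.42988269]
```

Gripped: the opening is 55 mm on a 56 mm plate and the side force is small. I lift straight up.

```bash
python3 -m creep '[{"rx":0,"ry":0,"rz":0,"dx":0,"dy":0,"dz":3,"gripper":1},{"rx":0,"ry":0,"rz":0,"dx":0,"dy":0,"dz":8,"gripper":1},{"rx":0,"ry":0,"rz":0,"dx":0,"dy":0,"dz":14,"gripper":1},{"rx":0,"ry":0,"rz":0,"dx":0,"dy":0,"dz":22,"gripper":1},{"rx":0,"ry":0,"rz":0,"dx":0,"dy":0,"dz":32,"gripper":1}]'
python3 -m creep '[{"rx":0,"ry":0,"rz":0,"dx":0,"dy":0,"dz":25,"gripper":1},{"rx":0,"ry":0,"rz":0,"dx":0,"dy":0,"dz":55,"gripper":1},{"rx":0,"ry":0,"rz":0,"dx":0,"dy":0,"dz":85,"gripper":1},{"rx":0,"ry":0,"rz":0,"dx":0,"dy":0,"dz":110,"gripper":1},{"rx":0,"ry":0,"rz":0,"dx":0,"dy":0,"dz":120,"gripper":1}]'
python3 - <<'E'
from h import *
plan([0,0,0],toolR(YS,45))
save("t3.png",ctrl.capture("top"),(130,120,290,250),5)
save("s3.png",ctrl.capture("scene"),(220,110,380,230),5)
E
```

```text
time_s: 5.72
eef_pos: [0.4993, 0.203, 0.0921]
tool_rot: [-179.6, 44.9, 78.1]
ft_force: [-0.2, -1.1, -3.8]
opening: 0.055
time_s: 6.13
eef_pos: [0.5001, 0.204, 0.2163]
tool_rot: [-179.9, 44.7, 77.8]
ft_force: [-0.8, -0.0, -2.4]
opening: 0.0551
t 6.13 tcp [500.1 204.  216.3] rot [-179.9   44.7   77.8] F [-0.8 -0.  -2.4] open 55.1
shift [-500.1 -204.  -216.3] rv6 [14.54 -3.47 -0.3 ] rows>= 14.0 q [-18.  36. -37.  80.  38. 114. -68.]
```

View pics/s3.png

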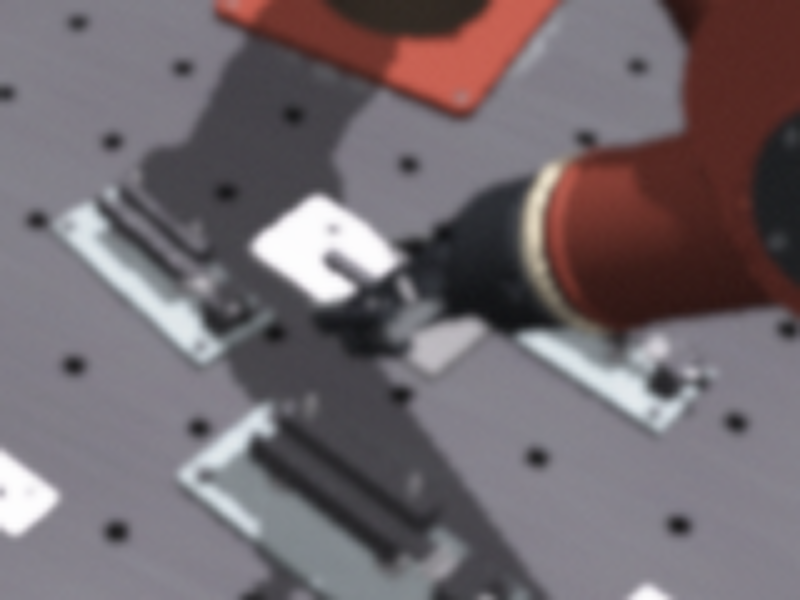

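View pics/t3.png

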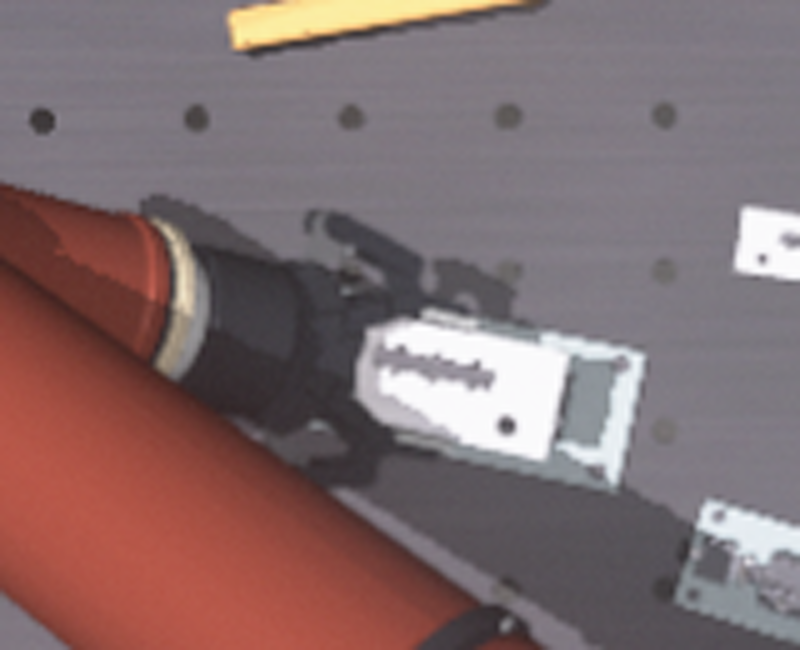

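```bash
python3 - <<'E'
from h import *
h=onz("top",[(130+507.5/5-.5,120+425.5/5-.5)],.2337)[0]*1000
s=ctrl.sense();R=Rot.from_euler('xyz',s['tool_rot'],degrees=True);g=np.array(s['eef_pos'])*1000-19*R.apply([0,0,1])
a=np.radians(YF);ex=np.array([np.cos(a),np.sin(a)]);ey=np.array([-ex[1],ex[0]]);d=(h-g)[:2]
print("hole rel grasp",d@ex,d@ey,"expect -42,15")
E
python3 -m creep '[{"rx":0.97,"ry":-0.23,"rz":-0.02,"dx":0,"dy":-26,"dz":0,"gripper":1},{"rx":1.94,"ry":-0.46,"rz":-0.04,"dx":0,"dy":-52,"dz":0,"gripper":1},{"rx":2.91,"ry":-0.7,"rz":-0.06,"dx":0,"dy":-78,"dz":0,"gripper":1},{"rx":3.88,"ry":-0.93,"rz":-0.08,"dx":0,"dy":-104,"dz":0,"gripper":1},{"rx":4.85,"ry":-1.16,"rz":-0.1,"dx":0,"dy":-130,"dz":0,"gripper":1}]'
python3 -m creep '[{"rx":0.97,"ry":-0.23,"rz":-0.02,"dx":0,"dy":-26,"dz":0,"gripper":1},{"rx":1.94,"ry":-0.46,"rz":-0.04,"dx":0,"dy":-52,"dz":0,"gripper":1},{"rx":2.91,"ry":-0.7,"rz":-0.06,"dx":0,"dy":-78,"dz":0,"gripper":1},{"rx":3.88,"ry":-0.93,"rz":-0.08,"dx":0,"dy":-104,"dz":0,"gripper":1},{"rx":4.85,"ry":-1.16,"rz":-0.1,"dx":0,"dy":-130,"dz":0,"gripper":1}]'
python3 - <<'E'
from h import *
R=toolR(YS,45); plan(grasp2tcp([*CS,160],R),R); print(ctrl.sense()['qpos'].round())
E
```

```text
hole rel grasp -41.84252407816955 16.843475386904064 expect -42,15
time_s: 6.65
eef_pos: [0.4993, 0.072, 0.2105]
tool_rot: [179.8, 14.8, 77.0]
ft_force: [0.2, -1.2, -3.0]
opening: 0.0546
time_s: 7.07
eef_pos: [0.4991, -0.0585, 0.2117]
tool_rot: [179.5, -15.2, 76.3]
ft_force: [0.2, 0.3, -3.9]
opening: 0.0551
t 7.07 tcp [499.1 -58.5 211.7] rot [179.5 -15.2  76.3] F [ 0.2  0.3 -3.9] open 55.1
shift [  -0.4 -126.   -65.2] rv6 [ 4.83 -1.14 -0.1 ] rows>= 4.2 q [ 41.   4. -30. 106. -14.  70.   2.]
[ 41.   4. -30. 106. -14.  70.   2.]
```

```bash
python3 -m creep '[{"rx":0.97,"ry":-0.23,"rz":-0.02,"dx":0,"dy":-26,"dz":-5,"gripper":1},{"rx":1.94,"ry":-0.46,"rz":-0.04,"dx":0,"dy":-52,"dz":-15,"gripper":1},{"rx":2.91,"ry":-0.7,"rz":-0.06,"dx":0,"dy":-78,"dz":-30,"gripper":1},{"rx":3.88,"ry":-0.93,"rz":-0.08,"dx":0,"dy":-104,"dz":-48,"gripper":1},{"rx":4.85,"ry":-1.14,"rz":-0.1,"dx":0,"dy":-126,"dz":-65,"gripper":1}]'
python3 -m creep '[{"rx":0,"ry":0,"rz":0,"dx":0,"dy":0,"dz":0,"gripper":1},{"rx":0,"ry":0,"rz":0,"dx":0,"dy":0,"dz":0,"gripper":1}]'
python3 - <<'E'
from h import *
R=toolR(YS,45); plan(grasp2tcp([*CS,160],R),R); print(ctrl.sense()['qpos'].round())
save("t4.png",ctrl.capture("top"),(300,140,430,250),6)
save("s4.png",ctrl.capture("scene"),(110,90,250,200),5.5)
E
```

```text
time_s: 7.48
eef_pos: [0.4987, -0.1853, 0.1451]
tool_rot: [-179.8, -45.1, 75.3]
ft_force: [1.0, 0.3, -3.5]
opening: 0.0551
time_s: 7.65
eef_pos: [0.4969, -0.1846, 0.1408]
tool_rot: [-178.9, -45.2, 74.5]
ft_force: [0.2, 1.4, -3.2]
opening: 0.055
t 7.65 tcp [ 496.9 -184.6  140.8] rot [-178.9  -45.2   74.5] F [ 0.2  1.4 -3.2] open 55.0
shift [1.8 0.1 5.7] rv6 [-0.06 -0.11  0.04] rows>= 0.1 q [ 58.  27. -21. 100. -32.  78.  35.]
[ 58.  27. -21. 100. -32.  78.  35.]
```

View pics/t4.png

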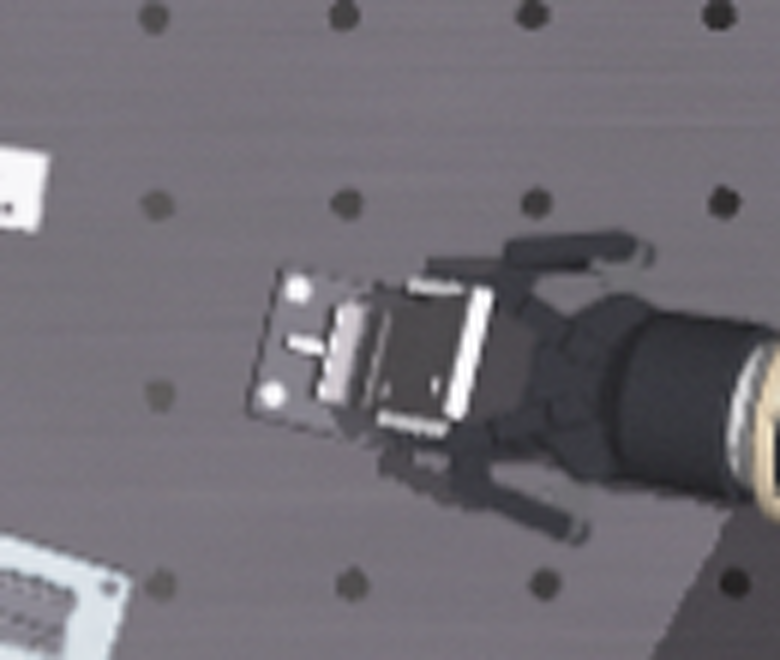

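View pics/s4.png

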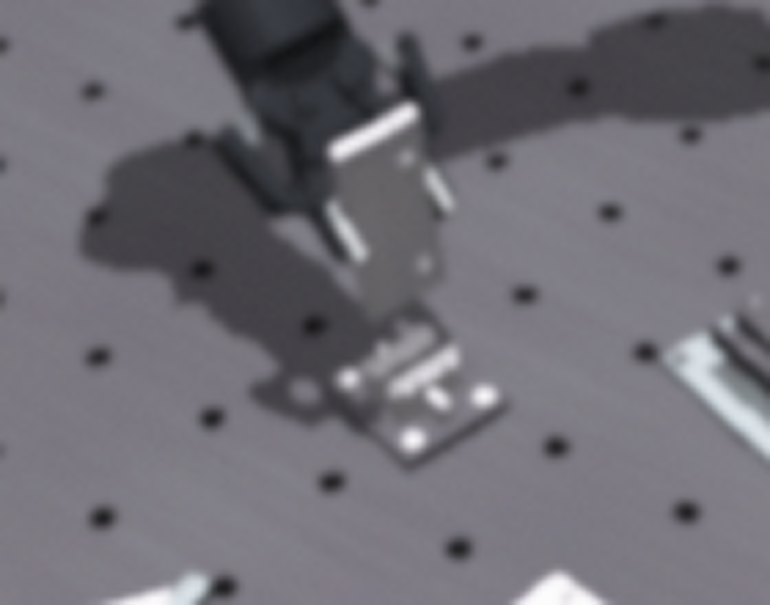

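```bash
python3 -m creep '[{"rx":0,"ry":0,"rz":0,"dx":0,"dy":0,"dz":0,"gripper":1},{"rx":0,"ry":0,"rz":0,"dx":0,"dy":0,"dz":0,"gripper":1}]'
python3 - <<'E'
from h import *
R=toolR(YS,45); plan(grasp2tcp([*CS,160],R),R)
s=ctrl.sense();Rc=Rot.from_euler('xyz',s['tool_rot'],degrees=True);g=np.array(s['eef_pos'])*1000-19*Rc.apply([0,0,1]);print("grasp",g)
im=ctrl.capture("top");save("t5.png",im,(350,170,400,220),12)
sc=ctrl.capture("scene");save("s5.png",sc,(150,100,210,180),9)
# predicted projections of plate top edge corners and slot
a=np.radians(YS);ex=np.array([np.cos(a),np.sin(a),0]);ey=np.array([-ex[1],ex[0],0])
for n in("top","scene"):
    P=[g+np.array([0,0,65])+i*28*ey+j*4*ex for i in(-1,1) for j in(-1,1)]+[g-np.array([0,0,65])+i*28*ey+4*ex for i in(-1,1)]
    print(n,proj(n,np.array(P)/1000).round(1).tolist())
E
```

```text
time_s: 7.92
eef_pos: [0.5006, -0.1814, 0.1489]
tool_rot: [179.9, -44.7, 75.9]
ft_force: [-0.6, -0.2, -3.5]
opening: 0.0544
t 7.92 tcp [ 500.6 -181.4  148.9] rot [179.9 -44.7  75.9] F [-0.6 -0.2 -3.5] open 54.4
shift [-1.9 -3.1 -2.3] rv6 [ 0.05 -0.   -0.05] rows>= 0.1 q [ 58.  26. -22. 100. -32.  78.  35.]
grasp [ 497.30562009 -194.36765276  162.37985348]
top [[381.9, 185.8], [378.8, 185.1], [376.8, 207.1], [373.8, 206.4], [365.4, 188.0], [361.0, 206.8]]
scene [[169.1, 115.8], [170.6, 117.0], [183.8, 107.9], [185.4, 109.1], [176.6, 147.7], [190.1, 139.8]]
```

View pics/t5.png

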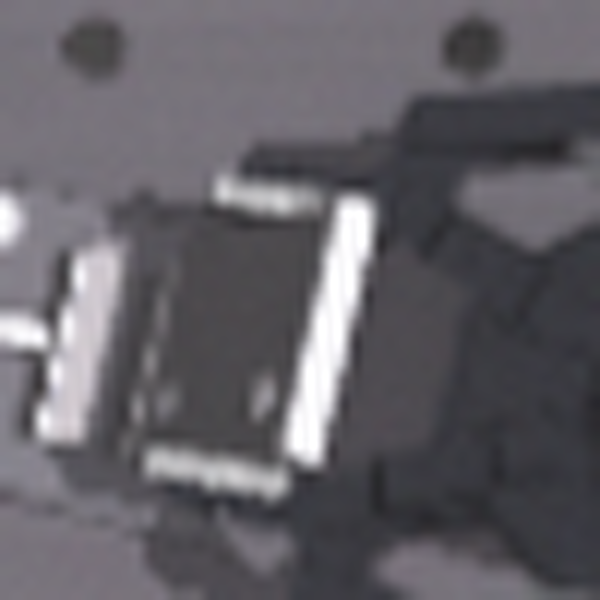

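View pics/s5.png

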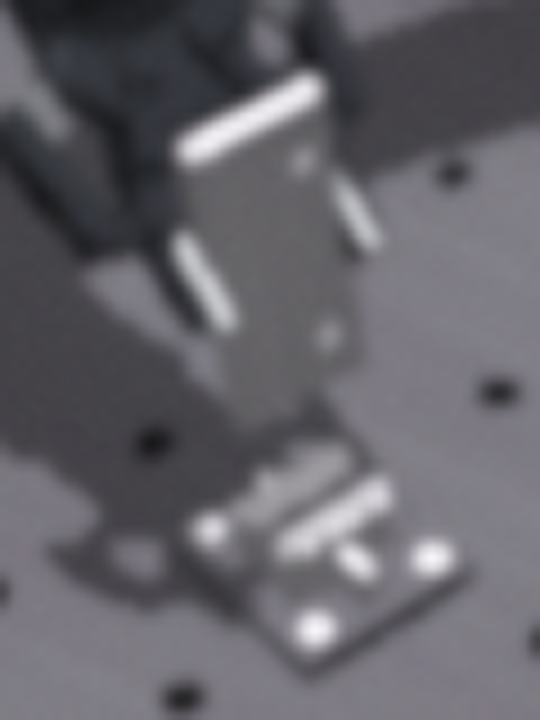

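```bash
python3 -m creep '[{"rx":0.04,"ry":0,"rz":-0.05,"dx":-1,"dy":-2,"dz":-15,"gripper":1},{"rx":0.04,"ry":0,"rz":-0.05,"dx":-1,"dy":-2,"dz":-30,"gripper":1},{"rx":0.04,"ry":0,"rz":-0.05,"dx":-1,"dy":-2,"dz":-42,"gripper":1},{"rx":0.04,"ry":0,"rz":-0.05,"dx":-1,"dy":-2,"dz":-50,"gripper":1},{"rx":0.04,"ry":0,"rz":-0.05,"dx":-1,"dy":-2,"dz":-54,"gripper":1}]'
python3 -m creep '[{"rx":0,"ry":0,"rz":0,"dx":0,"dy":0,"dz":0,"gripper":1},{"rx":0,"ry":0,"rz":0,"dx":0,"dy":0,"dz":0,"gripper":1},{"rx":0,"ry":0,"rz":0,"dx":0,"dy":0,"dz":0,"gripper":1}]'
python3 - <<'E'
from h import *
R=toolR(YS,45); plan(grasp2tcp([496.3,-196.5,75],R),R)
s=ctrl.sense();Rc=Rot.from_euler('xyz',s['tool_rot'],degrees=True);g=np.array(s['eef_pos'])*1000-19*Rc.apply([0,0,1]);print("grasp",g)
im=ctrl.capture("top");save("t6.png",im,(340,170,390,220),12)
sc=ctrl.capture("scene");save("s6.png",sc,(150,110,210,180),10)
E
```

```text
time_s: 8.43
eef_pos: [0.4982, -0.1842, 0.0912]
tool_rot: [-179.6, -45.2, 75.1]
ft_force: [-0.1, -0.8, -2.8]
opening: 0.0547
time_s: 8.68
eef_pos: [0.4993, -0.1849, 0.0937]
tool_rot: [-179.9, -45.1, 75.2]
ft_force: [-0.2, 0.0, -2.9]
opening: 0.0547
t 8.68 tcp [ 499.3 -184.9   93.7] rot [-179.9  -45.1   75.2] F [-0.2  0.  -2.9] open 54.7
shift [  0.3   1.4 -32.2] rv6 [-0.02 -0.01  0.03] rows>= 0.8 q [ 58.  30. -21. 101. -32.  73.  38.]
grasp [ 495.96399195 -197.93721861  107.14221095]
```

View pics/t6.png

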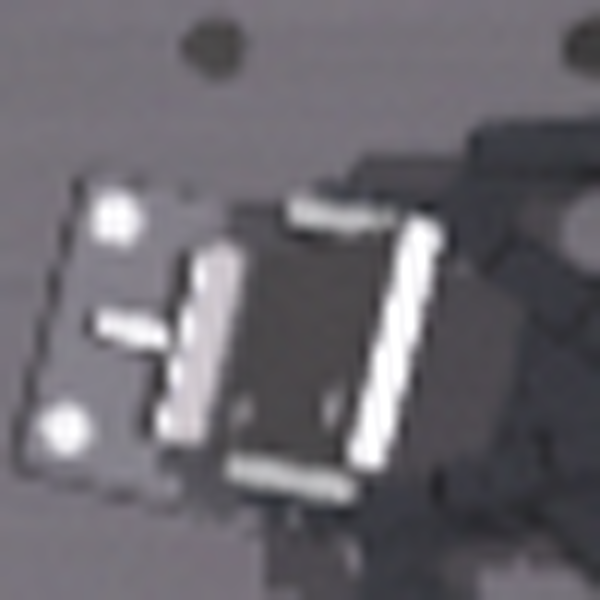

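View pics/s6.png

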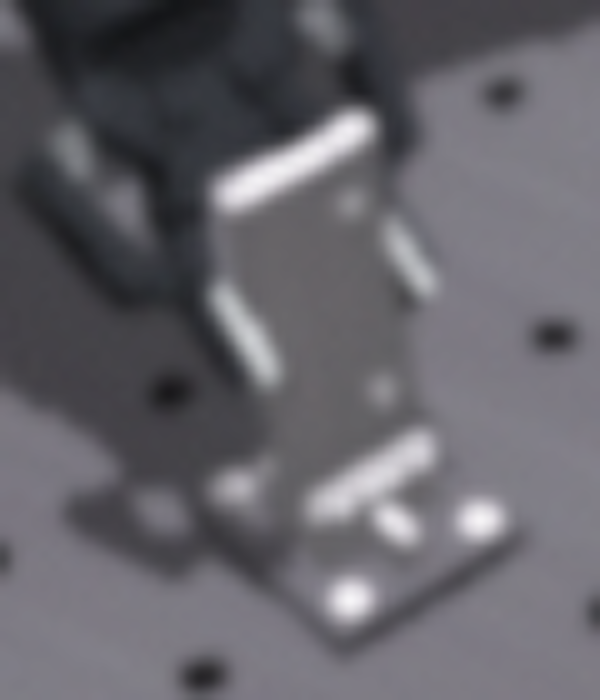

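```bash
python3 -m creep '[{"rx":0,"ry":0,"rz":0,"dx":0,"dy":0,"dz":-6,"gripper":1},{"rx":0,"ry":0,"rz":0,"dx":0,"dy":0,"dz":-11,"gripper":1},{"rx":0,"ry":0,"rz":0,"dx":0,"dy":0,"dz":-15,"gripper":1},{"rx":0,"ry":0,"rz":0,"dx":0,"dy":0,"dz":-18,"gripper":1},{"rx":0,"ry":0,"rz":0,"dx":0,"dy":0,"dz":-20,"gripper":1}]'
python3 -m creep '[{"rx":0,"ry":0,"rz":0,"dx":0,"dy":0,"dz":-2,"gripper":1},{"rx":0,"ry":0,"rz":0,"dx":0,"dy":0,"dz":-4,"gripper":1},{"rx":0,"ry":0,"rz":0,"dx":0,"dy":0,"dz":-6,"gripper":1},{"rx":0,"ry":0,"rz":0,"dx":0,"dy":0,"dz":-7,"gripper":1},{"rx":0,"ry":0,"rz":0,"dx":0,"dy":0,"dz":-8,"gripper":1}]'
```

```text
time_s: 9.2
eef_pos: [0.4988, -0.1847, 0.0727]
tool_rot: [-179.8, -45.1, 75.2]
ft_force: [-0.9, 0.8, -2.5]
opening: 0.0547
time_s: 9.62
eef_pos: [0.499, -0.1848, 0.0652]
tool_rot: [-179.8, -45.1, 75.2]
ft_force: [-0.1, 0.8, -3.2]
opening: 0.055
```

```bash
python3 -m creep '[{"rx":0,"ry":0,"rz":0,"dx":0,"dy":0,"dz":-1,"gripper":1},{"rx":0,"ry":0,"rz":0,"dx":0,"dy":0,"dz":-2,"gripper":1},{"rx":0,"ry":0,"rz":0,"dx":0,"dy":0,"dz":-3,"gripper":1},{"rx":0,"ry":0,"rz":0,"dx":0,"dy":0,"dz":-3,"gripper":1}]'
python3 - <<'E'
from h import *
R=toolR(YS,45); plan(grasp2tcp([496.3,-196.5,75],R),R)
E
```

```text
time_s: 9.95
eef_pos: [0.4989, -0.1848, 0.0621]
tool_rot: [-179.8, -45.1, 75.2]
ft_force: [-0.3, -0.1, -4.7]
opening: 0.0549
t 9.95 tcp [ 498.9 -184.8   62.1] rot [-179.8  -45.1   75.2] F [-0.3 -0.1 -4.7] open 54.9
shift [ 0.7  1.3 -0.6] rv6 [-0.02 -0.02  0.03] rows>= 0.0 q [ 57.  33. -21. 102. -32.  71.  40.]
```

```bash
python3 -m creep '[{"rx":0,"ry":0,"rz":0,"dx":0,"dy":0,"dz":-0.7,"gripper":1},{"rx":0,"ry":0,"rz":0,"dx":0,"dy":0,"dz":-1.4,"gripper":1},{"rx":0,"ry":0,"rz":0,"dx":0,"dy":0,"dz":-1.4,"gripper":1}]'
```

```text
time_s: 10.2
eef_pos: [0.4991, -0.1848, 0.0616]
tool_rot: [-179.8, -45.1, 75.2]
ft_force: [-2.3, 0.1, 4.2]
opening: 0.0544
```

The plate stands on the slot floor (contact force up, grasp height 75 mm). I open and back off along the fingers.

```bash
python3 -m creep '[{"rx":0,"ry":0,"rz":0,"dx":0,"dy":0,"dz":0,"gripper":-1},{"rx":0,"ry":0,"rz":0,"dx":0,"dy":0,"dz":0,"gripper":-1},{"rx":0,"ry":0,"rz":0,"dx":0,"dy":0,"dz":0,"gripper":-1},{"rx":0,"ry":0,"rz":0,"dx":0,"dy":0,"dz":0,"gripper":-1}]'
python3 - <<'E'
from h import *
im=ctrl.capture("top");save("t7.png",im,(340,170,390,220),12)
sc=ctrl.capture("scene");save("s7.png",sc,(150,110,210,180),10)
E
```

```text
time_s: 10.53
eef_pos: [0.4991, -0.1848, 0.061]
tool_rot: [-179.8, -45.1, 75.2]
ft_force: [-0.3, 0.1, 0.4]
opening: 0.0852
```

View pics/t7.png

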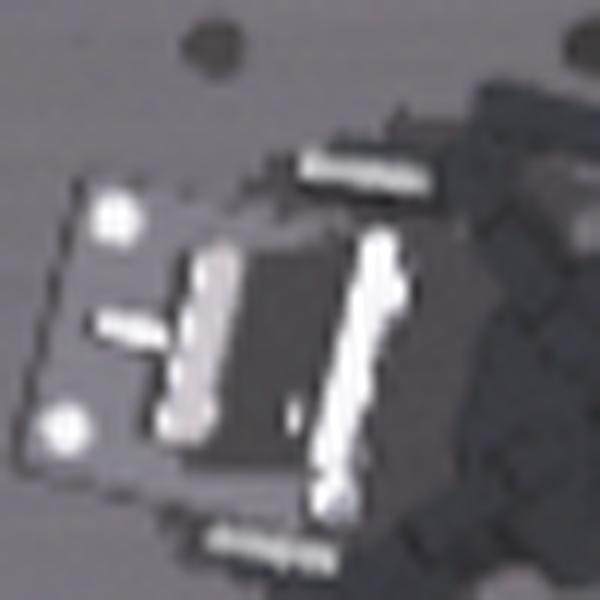

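View pics/s7.png

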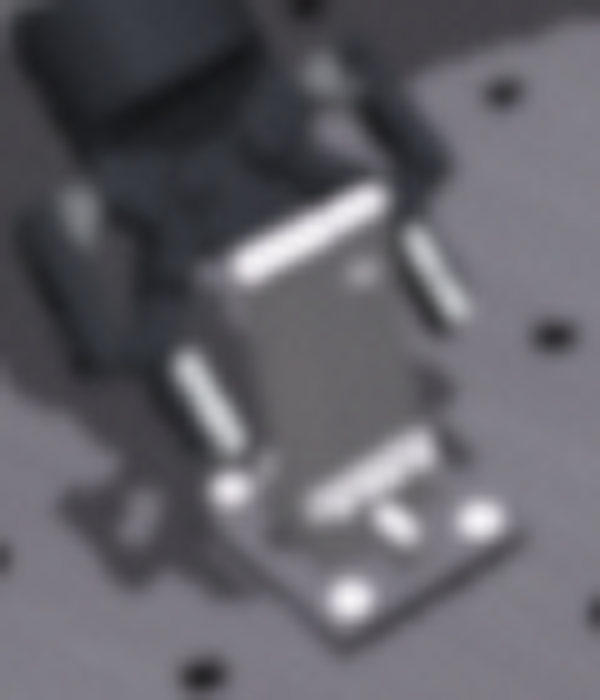

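The plate stands upright in the slot with both fingers clear of it. I retract.

```bash
python3 -m creep '[{"rx":0,"ry":0,"rz":0,"dx":-3,"dy":-12,"dz":13,"gripper":-1},{"rx":0,"ry":0,"rz":0,"dx":-8,"dy":-30,"dz":31,"gripper":-1},{"rx":0,"ry":0,"rz":0,"dx":-13,"dy":-52,"dz":54,"gripper":-1},{"rx":0,"ry":0,"rz":0,"dx":-18,"dy":-72,"dz":78,"gripper":-1},{"rx":0,"ry":0,"rz":0,"dx":-21,"dy":-82,"dz":105,"gripper":-1}]'
python3 - <<'E'
from h import *
im=ctrl.capture("top");save("t8.png",im,(340,170,390,220),12)
sc=ctrl.capture("scene");save("s8.png",sc,(150,110,210,180),10)
R=toolR(YS,-45); t=grasp2tcp([*CS,75],R)-100*R.apply([0,0,1]); plan(t,R)
E
```

```text
time_s: 11.05
eef_pos: [0.4768, -0.2694, 0.1661]
tool_rot: [-179.7, -45.0, 75.0]
ft_force: [0.3, -0.6, -0.7]
opening: 0.0854
t 11.15 tcp [ 478.9 -270.4  169.6] rot [179.7 -44.9  75.3] F [ 0.2 -0.5 -0.3] open 85.6
shift [ 30.7 128.4 -37.3] rv6 [-14.48   3.82   0.02] rows>= 12.5 q [ 62.  29. -19.  91. -30.  86.  38.]
```

View pics/t8.png

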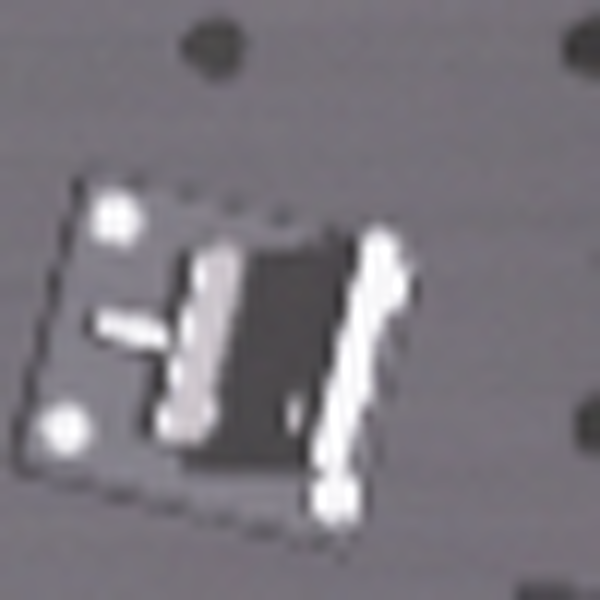

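View pics/s8.png

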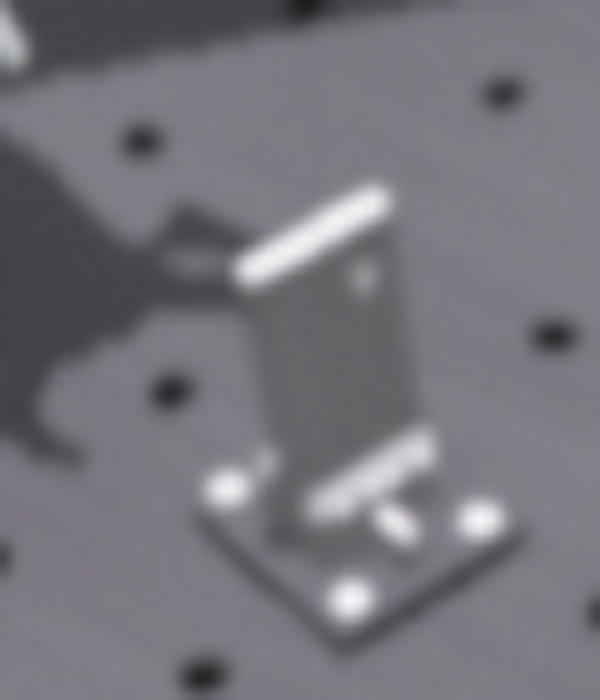

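```bash
python3 - <<'E'
from h import *
A=onz("top",[(369.04,198.7)],.14)*1000; B=onz("scene",[(180.65,133.05)],.14)*1000; print(A,B)
a=np.radians(YS);ex=np.array([np.cos(a),np.sin(a)])
for q in(A,B): print("lean offset along ex at top",(q[0,:2]-CS)@ex)
E
python3 -m creep '[{"rx":-0.96,"ry":0.25,"rz":0,"dx":3,"dy":0,"dz":25,"gripper":-1},{"rx":-1.92,"ry":0.5,"rz":0,"dx":6,"dy":0,"dz":50,"gripper":-1},{"rx":-2.88,"ry":0.75,"rz":0,"dx":9,"dy":10,"dz":70,"gripper":-1},{"rx":-3.84,"ry":1,"rz":0,"dx":12,"dy":20,"dz":75,"gripper":-1},{"rx":-4.8,"ry":1.27,"rz":0,"dx":15,"dy":35,"dz":80,"gripper":-1}]'
python3 -m creep '[{"rx":-0.96,"ry":0.25,"rz":0,"dx":3,"dy":20,"dz":0,"gripper":-1},{"rx":-1.92,"ry":0.5,"rz":0,"dx":6,"dy":40,"dz":0,"gripper":-1},{"rx":-2.88,"ry":0.75,"rz":0,"dx":9,"dy":60,"dz":0,"gripper":-1},{"rx":-3.84,"ry":1,"rz":0,"dx":12,"dy":80,"dz":0,"gripper":-1},{"rx":-4.8,"ry":1.27,"rz":0,"dx":15,"dy":100,"dz":0,"gripper":-1}]'
python3 - <<'E'
from h import *
R=toolR(YS,-45); t=grasp2tcp([*CS,75],R)-100*R.apply([0,0,1]); plan(t,R)
E
```

```text
[[ 493.30045914 -195.63575339  140.        ]] [[ 496.02823339 -196.97144253  140.        ]]
lean offset along ex at top 1.3042209086372005
lean offset along ex at top 0.6940567461282756
time_s: 11.57
eef_pos: [0.4937, -0.2326, 0.2475]
tool_rot: [179.9, -15.0, 75.2]
ft_force: [0.4, -0.2, -0.7]
opening: 0.0855
time_s: 11.98
eef_pos: [0.5084, -0.1304, 0.2469]
tool_rot: [180.0, 14.8, 75.2]
ft_force: [-0.3, 0.4, -0.5]
opening: 0.0854
t 11.98 tcp [ 508.4 -130.4  246.9] rot [180.   14.8  75.2] F [-0.3  0.4 -0.5] open 85.4
shift [   1.3  -11.6 -114.6] rv6 [-4.87  1.28  0.04] rows>= 4.2 q [ 27.   7. -30.  99.  18.  80. -21.]
```

```bash
python3 -m creep '[{"rx":-0.97,"ry":0.25,"rz":0,"dx":0,"dy":0,"dz":-20,"gripper":-1},{"rx":-1.94,"ry":0.5,"rz":0,"dx":0,"dy":0,"dz":-40,"gripper":-1},{"rx":-2.9,"ry":0.75,"rz":0,"dx":0,"dy":0,"dz":-65,"gripper":-1},{"rx":-3.88,"ry":1.02,"rz":0,"dx":1,"dy":-5,"dz":-90,"gripper":-1},{"rx":-4.87,"ry":1.28,"rz":0,"dx":1,"dy":-11,"dz":-110,"gripper":-1}]'
python3 -m creep '[{"rx":0,"ry":0,"rz":0,"dx":0,"dy":0,"dz":0,"gripper":-1},{"rx":0,"ry":0,"rz":0,"dx":0,"dy":0,"dz":0,"gripper":-1},{"rx":0,"ry":0,"rz":0,"dx":0,"dy":0,"dz":0,"gripper":-1}]'
python3 - <<'E'
from h import *
sc=ctrl.capture("scene");save("s9.png",sc,(140,90,260,190),6)
R=toolR(YS,-45); t=grasp2tcp([495.6,-197.8,75],R); plan(t,R);print(ctrl.sense()['qpos'].round())
E
```

```text
time_s: 12.4
eef_pos: [0.5094, -0.1416, 0.1347]
tool_rot: [-180.0, 44.9, 75.3]
ft_force: [-0.5, -0.7, -0.4]
opening: 0.0857
time_s: 12.65
eef_pos: [0.5095, -0.1427, 0.137]
tool_rot: [-179.9, 44.5, 75.1]
ft_force: [0.2, -0.7, 0.9]
opening: 0.0854
t 12.7 tcp [ 509.8 -143.3  138.1] rot [179.9  44.5  74.9] F [-0.2 -0.6 -0.3] open 85.5
shift [-17.6 -67.5 -76.6] rv6 [-0.07  0.03  0.09] rows>= 2.5 q [ 10.  25. -29. 104.  47.  88. -52.]
[ 10.  25. -29. 104.  47.  88. -52.]
```

View pics/s9.png

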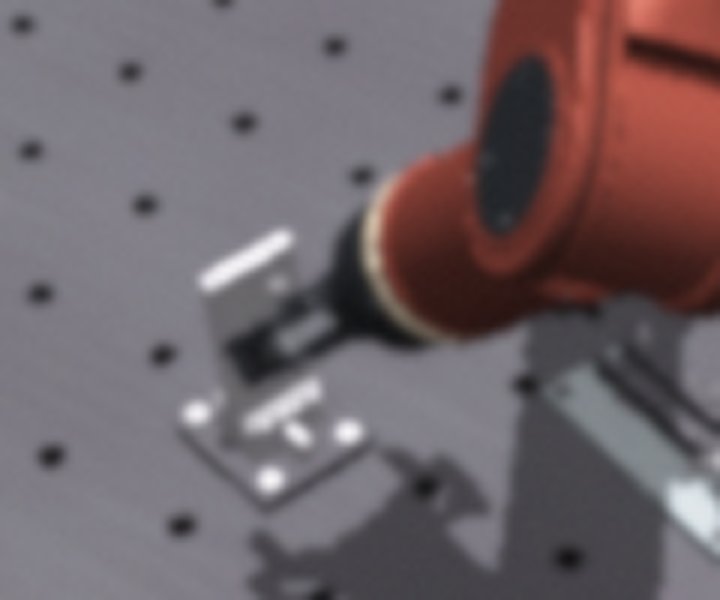

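```bash
python3 -m creep '[{"rx":0,"ry":0,"rz":0.08,"dx":-5,"dy":-18,"dz":-20,"gripper":-1},{"rx":0,"ry":0,"rz":0.08,"dx":-10,"dy":-36,"dz":-40,"gripper":-1},{"rx":0,"ry":0,"rz":0.08,"dx":-14,"dy":-54,"dz":-60,"gripper":-1},{"rx":0,"ry":0,"rz":0.08,"dx":-17,"dy":-64,"dz":-71,"gripper":-1},{"rx":0,"ry":0,"rz":0.08,"dx":-17.5,"dy":-67,"dz":-75.5,"gripper":-1}]'
python3 -m creep '[{"rx":0,"ry":0,"rz":0,"dx":0,"dy":0,"dz":0,"gripper":-1},{"rx":0,"ry":0,"rz":0,"dx":0,"dy":0,"dz":0,"gripper":-1},{"rx":0,"ry":0,"rz":0,"dx":0,"dy":0,"dz":0,"gripper":-1}]'
python3 - <<'E'
from h import *
sc=ctrl.capture("scene");save("s10.png",sc,(140,90,260,190),6)
R=toolR(YS,-45); t=grasp2tcp([495.7,-197.8,75],R); plan(t,R);print(ctrl.sense()['qpos'].round())
E
```

```text
time_s: 13.12
eef_pos: [0.4905, -0.2128, 0.0615]
tool_rot: [180.0, 44.7, 75.3]
ft_force: [-0.6, -0.2, 0.2]
opening: 0.0852
time_s: 13.37
eef_pos: [0.4929, -0.2087, 0.0618]
tool_rot: [180.0, 44.6, 75.6]
ft_force: [0.2, 0.9, -0.9]
opening: 0.0854
t 13.42 tcp [ 492.8 -208.7   61.6] rot [180.   44.6  75.6] F [-0.3  0.8  0.7] open 85.3
shift [-0.4 -2.1 -0. ] rv6 [-0.06  0.02 -0.02] rows>= 0.1 q [ 14.  28. -26. 110.  52.  79. -54.]
[ 14.  28. -26. 110.  52.  79. -54.]
```

View pics/s10.png

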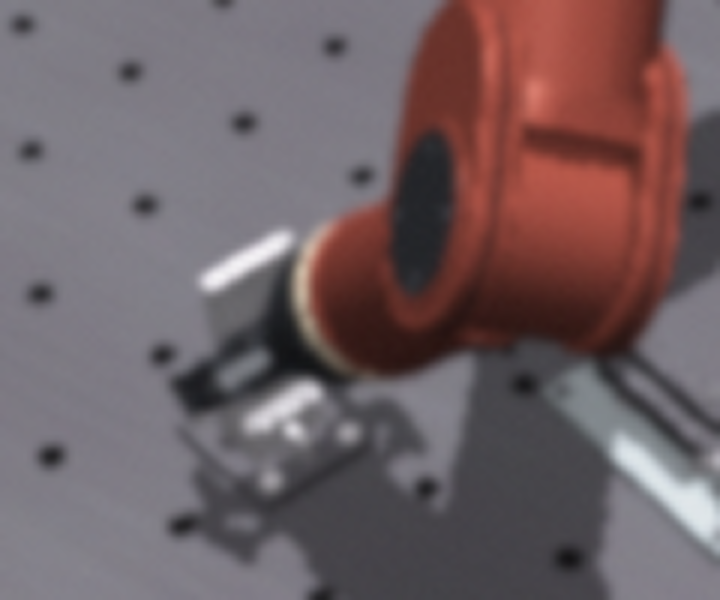

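The open fingers straddle the plate at mid-height. I make a small correction and close.

```bash
python3 -m creep '[{"rx":0,"ry":0,"rz":0,"dx":-0.4,"dy":-2,"dz":0,"gripper":-1},{"rx":0,"ry":0,"rz":0,"dx":-0.4,"dy":-2,"dz":0,"gripper":1},{"rx":0,"ry":0,"rz":0,"dx":-0.4,"dy":-2,"dz":0,"gripper":1},{"rx":0,"ry":0,"rz":0,"dx":-0.4,"dy":-2,"dz":0,"gripper":1},{"rx":0,"ry":0,"rz":0,"dx":-0.4,"dy":-2,"dz":0,"gripper":1}]'
python3 -m creep '[{"rx":0,"ry":0,"rz":0,"dx":0,"dy":0,"dz":0,"gripper":1},{"rx":0,"ry":0,"rz":0,"dx":0,"dy":0,"dz":0,"gripper":1},{"rx":0,"ry":0,"rz":0,"dx":0,"dy":0,"dz":0,"gripper":1},{"rx":0,"ry":0,"rz":0,"dx":0,"dy":0,"dz":0,"gripper":1}]'
python3 - <<'E'
from h import *
R=toolR(YS,-45); t=grasp2tcp([495.7,-197.8,75],R); plan(t,R);print(ctrl.sense()['qpos'].round())
E
```

```text
time_s: 13.83
eef_pos: [0.4915, -0.2116, 0.0608]
tool_rot: [-179.9, 44.7, 75.6]
ft_force: [1.2, 2.3, 4.0]
opening: 0.0548
time_s: 14.17
eef_pos: [0.4915, -0.2116, 0.0608]
tool_rot: [-179.9, 44.7, 75.6]
ft_force: [0.6, 1.8, 5.4]
opening: 0.0553
t 14.17 tcp [ 491.5 -211.6   60.8] rot [-179.9   44.7   75.6] F [0.6 1.8 5.4] open 55.3
shift [0.9 0.8 0.8] rv6 [-0.05 -0.   -0.01] rows>= 0.0 q [ 14.  28. -26. 110.  53.  78. -54.]
[ 14.  28. -26. 110.  53.  78. -54.]
```

Gripped again (55 mm). I lift straight out.

```bash
python3 -m creep '[{"rx":0,"ry":0,"rz":0,"dx":0,"dy":0,"dz":5,"gripper":1},{"rx":0,"ry":0,"rz":0,"dx":0,"dy":0,"dz":13,"gripper":1},{"rx":0,"ry":0,"rz":0,"dx":0,"dy":0,"dz":24,"gripper":1},{"rx":0,"ry":0,"rz":0,"dx":0,"dy":0,"dz":38,"gripper":1},{"rx":0,"ry":0,"rz":0,"dx":0,"dy":0,"dz":55,"gripper":1}]'
python3 -m creep '[{"rx":0,"ry":0,"rz":0,"dx":0,"dy":0,"dz":22,"gripper":1},{"rx":0,"ry":0,"rz":0,"dx":0,"dy":0,"dz":50,"gripper":1},{"rx":0,"ry":0,"rz":0,"dx":0,"dy":0,"dz":75,"gripper":1},{"rx":0,"ry":0,"rz":0,"dx":0,"dy":0,"dz":92,"gripper":1},{"rx":0,"ry":0,"rz":0,"dx":0,"dy":0,"dz":100,"gripper":1}]'
python3 - <<'E'
from h import *
R=toolR(YF,45); t=grasp2tcp([503.8,216.9,160],R); plan(t,R);print(ctrl.sense()['qpos'].round())
sc=ctrl.capture("scene");save("s11.png",sc,(120,70,260,190),5)
tp=ctrl.capture("top");save("t11.png",tp,(330,140,450,240),6)
E
```

```text
time_s: 14.58
eef_pos: [0.4907, -0.2118, 0.1163]
tool_rot: [-179.8, 44.7, 75.7]
ft_force: [1.3, 0.0, -3.4]
opening: 0.0547
time_s: 15.0
eef_pos: [0.4918, -0.2117, 0.2192]
tool_rot: [179.8, 44.7, 75.4]
ft_force: [0.0, -0.6, -4.1]
opening: 0.0548
t 15.0 tcp [ 491.8 -211.7  219.2] rot [179.8  44.7  75.4] F [ 0.  -0.6 -4.1] open 54.8
shift [ 14.9 441.7 -72.6] rv6 [14.55 -3.44  0.3 ] rows>= 12.5 q [ 16.  16. -28. 104.  46.  88. -40.]
[ 16.  16. -28. 104.  46.  88. -40.]
```

View pics/s11.png

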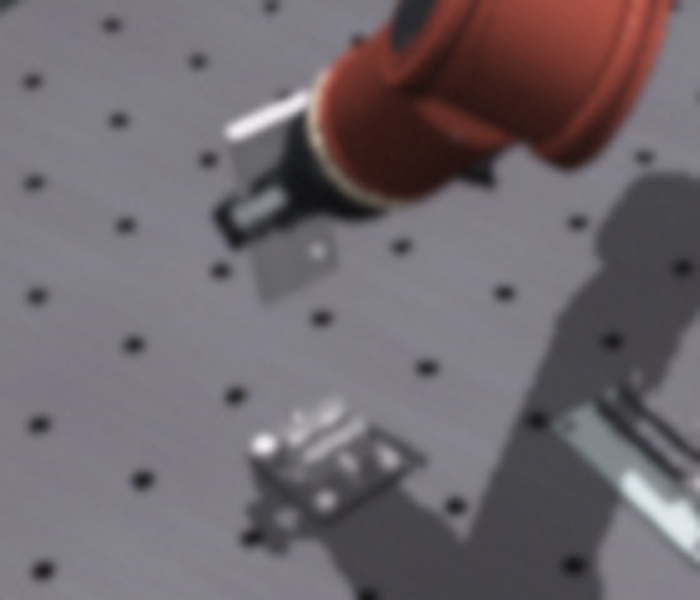

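View pics/t11.png

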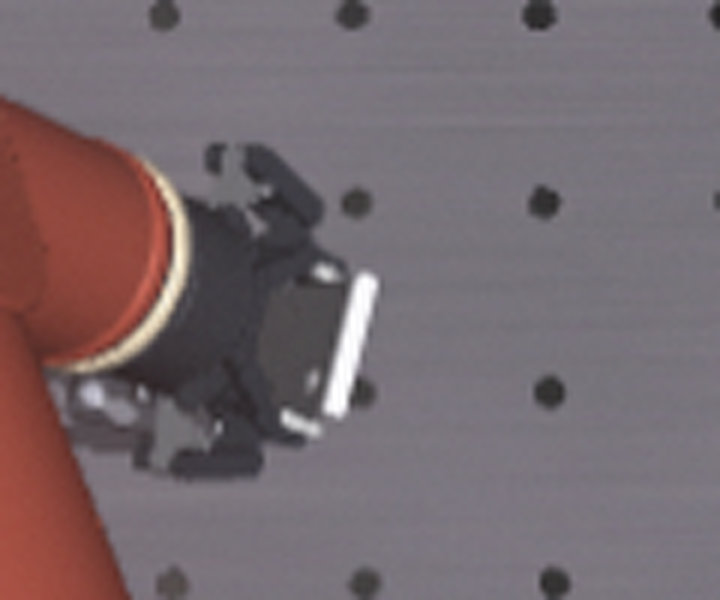

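```bash
python3 -m creep '[{"rx":0.97,"ry":-0.23,"rz":0.02,"dx":1,"dy":29,"dz":0,"gripper":1},{"rx":1.94,"ry":-0.46,"rz":0.04,"dx":2,"dy":58,"dz":0,"gripper":1},{"rx":2.91,"ry":-0.69,"rz":0.06,"dx":3,"dy":87,"dz":0,"gripper":1},{"rx":3.88,"ry":-0.92,"rz":0.08,"dx":4,"dy":116,"dz":0,"gripper":1},{"rx":4.85,"ry":-1.15,"rz":0.1,"dx":5,"dy":145,"dz":0,"gripper":1}]'
python3 -m creep '[{"rx":0.97,"ry":-0.23,"rz":0.02,"dx":1,"dy":29,"dz":0,"gripper":1},{"rx":1.94,"ry":-0.46,"rz":0.04,"dx":2,"dy":58,"dz":0,"gripper":1},{"rx":2.91,"ry":-0.69,"rz":0.06,"dx":3,"dy":87,"dz":0,"gripper":1},{"rx":3.88,"ry":-0.92,"rz":0.08,"dx":4,"dy":116,"dz":0,"gripper":1},{"rx":4.85,"ry":-1.15,"rz":0.1,"dx":5,"dy":145,"dz":0,"gripper":1}]'
python3 -m creep '[{"rx":0.97,"ry":-0.23,"rz":0.02,"dx":1,"dy":29,"dz":0,"gripper":1},{"rx":1.94,"ry":-0.46,"rz":0.04,"dx":2,"dy":58,"dz":0,"gripper":1},{"rx":2.91,"ry":-0.69,"rz":0.06,"dx":3,"dy":87,"dz":0,"gripper":1},{"rx":3.88,"ry":-0.92,"rz":0.08,"dx":4,"dy":116,"dz":0,"gripper":1},{"rx":4.85,"ry":-1.15,"rz":0.1,"dx":5,"dy":145,"dz":0,"gripper":1}]'
python3 - <<'E'
from h import *
R=toolR(YF,45); t=grasp2tcp([503.8,216.9,160],R); plan(t,R);print(ctrl.sense()['qpos'].round())
E
```

```text
time_s: 15.52
eef_pos: [0.4958, -0.0651, 0.2148]
tool_rot: [-179.4, 14.5, 76.5]
ft_force: [-0.6, 0.0, -4.7]
opening: 0.055
time_s: 15.93
eef_pos: [0.5007, 0.0791, 0.2148]
tool_rot: [-179.5, -15.3, 77.0]
ft_force: [-0.2, -0.2, -3.6]
opening: 0.0551
time_s: 16.35
eef_pos: [0.5057, 0.2234, 0.2145]
tool_rot: [-180.0, -45.2, 77.8]
ft_force: [-0.1, 1.3, -3.7]
opening: 0.055
t 16.35 tcp [505.7 223.4 214.5] rot [-180.   -45.2   77.8] F [-0.1  1.3 -3.7] open 55.0
shift [  1.    6.6 -67.9] rv6 [-0.03  0.   -0.02] rows>= 1.6 q [ 32.   5. -35. 117. -51.  57.  13.]
[ 32.   5. -35. 117. -51.  57.  13.]
```

Now I settle above the pins and look.

```bash
python3 -m creep '[{"rx":0,"ry":0,"rz":0,"dx":0,"dy":2,"dz":-18,"gripper":1},{"rx":0,"ry":0,"rz":0,"dx":1,"dy":4,"dz":-38,"gripper":1},{"rx":0,"ry":0,"rz":0,"dx":1,"dy":6.6,"dz":-55,"gripper":1},{"rx":0,"ry":0,"rz":0,"dx":1,"dy":6.6,"dz":-65,"gripper":1},{"rx":0,"ry":0,"rz":0,"dx":1,"dy":6.6,"dz":-68,"gripper":1}]'
python3 -m creep '[{"rx":0,"ry":0,"rz":0,"dx":0,"dy":0,"dz":0,"gripper":1},{"rx":0,"ry":0,"rz":0,"dx":0,"dy":0,"dz":0,"gripper":1},{"rx":0,"ry":0,"rz":0,"dx":0,"dy":0,"dz":0,"gripper":1},{"rx":0,"ry":0,"rz":0,"dx":0,"dy":0,"dz":0,"gripper":1},{"rx":0,"ry":0,"rz":0,"dx":0,"dy":0,"dz":0,"gripper":1}]'
python3 - <<'E'
from h import *
R=toolR(YF,45); t=grasp2tcp([503.8,216.9,160],R); plan(t,R);print(ctrl.sense()['qpos'].round())
sc=ctrl.capture("scene");save("s12.png",sc,(230,130,340,240),6)
tp=ctrl.capture("top");save("t12.png",tp,(170,150,280,240),7)
np.save("top12.npy",tp)
E
```

```text
time_s: 16.77
eef_pos: [0.5053, 0.2296, 0.1448]
tool_rot: [-179.7, -45.0, 77.7]
ft_force: [-0.2, -0.3, -4.1]
opening: 0.0552
time_s: 17.18
eef_pos: [0.5075, 0.2297, 0.148]
tool_rot: [179.9, -45.0, 78.0]
ft_force: [0.1, 0.2, -3.8]
opening: 0.0551
t 17.18 tcp [507.5 229.7 148. ] rot [179.9 -45.   78. ] F [ 0.1  0.2 -3.8] open 55.1
shift [-0.8  0.3 -1.5] rv6 [ 0.    0.02 -0.03] rows>= 0.0 q [ 30.  11. -35. 121. -52.  49.  19.]
[ 30.  11. -35. 121. -52.  49.  19.]
```

View pics/s12.png

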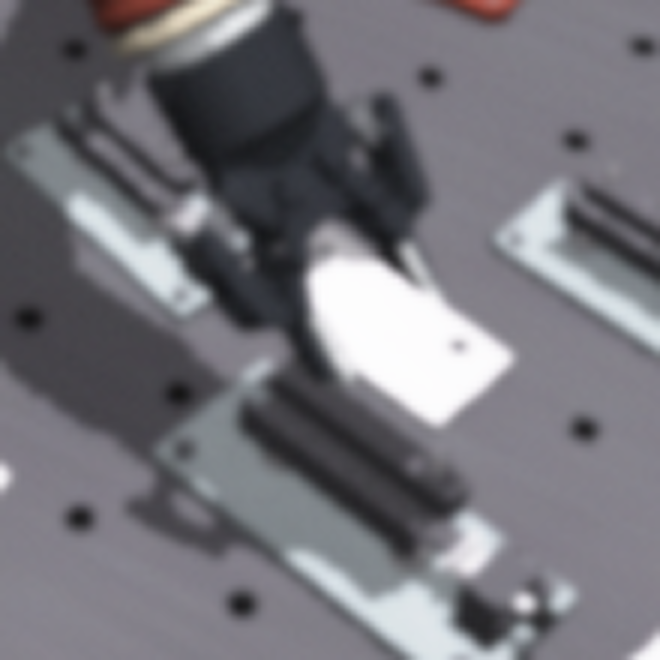

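View pics/t12.png

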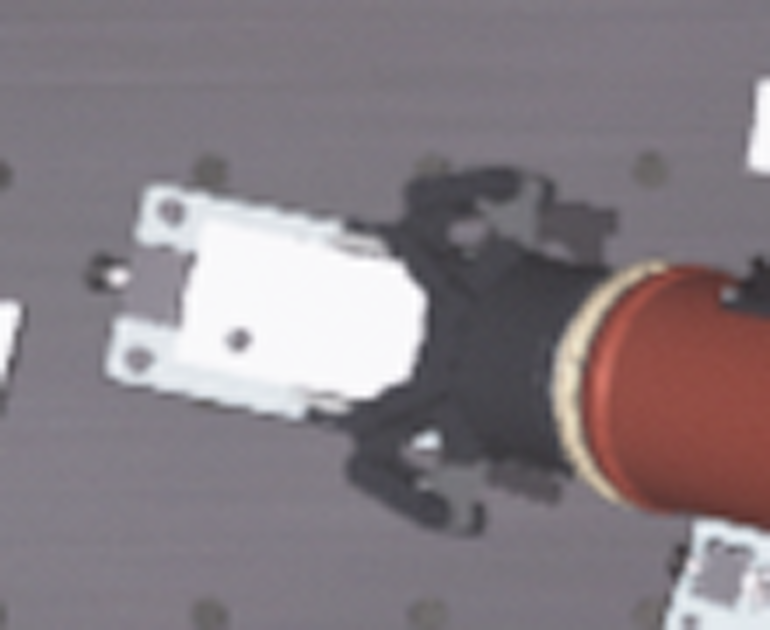

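Run:
```python
from h import *
s=ctrl.sense();R=Rot.from_euler('xyz',s['tool_rot'],degrees=True);g=np.array(s['eef_pos'])*1000-19*R.apply([0,0,1])
a=np.radians(YF);ex=np.array([np.cos(a),np.sin(a)]);ey=np.array([-ex[1],ex[0]])
print("g",g)
h=onz("top",[(203.57,198.1)],(g[2]+4)/1000)[0]*1000
d=(h-g)[:2]; print("hole rel grasp",d@ex,d@ey)
sv=onz("scene",[(230+460.5/6-.5,130+346/6-.5)],(g[2]+4)/1000)[0]*1000; d=(sv-g)[:2]; print("scene hole rel grasp",d@ex,d@ey)
# end edge midpoints: top
for n,pts in(("top",[(170+201/7-.5,150+219/7-.5),(170+179/7-.5,150+365/7-.5)]),("scene",[(230+515/6-.5,130+357/6-.5),(230+438/6-.5,130+425/6-.5)])):
    P=onz(n,pts,(g[2]+4)/1000)*1000; d=P[:,:2]-g[:2]; print(n,"edge corners",(d@ex).round(1),(d@ey).round(1))
```

```text
g [504.50808012 216.54949577 161.23748436]
hole rel grasp 41.340468190755665 16.96834310109051
scene hole rel grasp 41.89706009998038 16.354067115174942
top edge corners [65.9 62. ] [-26.2  31.2]
scene edge corners [64.2 64.6] [ 29.4 -27.3]
```

```bash
python3 -m creep '[{"rx":0,"ry":0,"rz":-0.03,"dx":-0.7,"dy":0.8,"dz":-15,"gripper":1},{"rx":0,"ry":0,"rz":-0.03,"dx":-0.7,"dy":0.8,"dz":-30,"gripper":1},{"rx":0,"ry":0,"rz":-0.03,"dx":-0.7,"dy":0.8,"dz":-43,"gripper":1},{"rx":0,"ry":0,"rz":-0.03,"dx":-0.7,"dy":0.8,"dz":-52,"gripper":1},{"rx":0,"ry":0,"rz":-0.03,"dx":-0.7,"dy":0.8,"dz":-56,"gripper":1}]'
python3 -m creep '[{"rx":0,"ry":0,"rz":0,"dx":0,"dy":0,"dz":0,"gripper":1},{"rx":0,"ry":0,"rz":0,"dx":0,"dy":0,"dz":0,"gripper":1},{"rx":0,"ry":0,"rz":0,"dx":0,"dy":0,"dz":0,"gripper":1},{"rx":0,"ry":0,"rz":0,"dx":0,"dy":0,"dz":0,"gripper":1},{"rx":0,"ry":0,"rz":0,"dx":0,"dy":0,"dz":0,"gripper":1}]'
python3 - <<'E'
from h import *
R=toolR(YF,45); t=grasp2tcp([503.9,217.4,74],R); plan(t,R)
tp=ctrl.capture("top");save("t13.png",tp,(170,150,280,240),7)
sc=ctrl.capture("scene");save("s13.png",sc,(240,150,340,250),7)
E
```

```text
time_s: 17.7
eef_pos: [0.506, 0.2305, 0.0904]
tool_rot: [-179.9, -45.0, 77.7]
ft_force: [-0.9, 0.0, -3.2]
opening: 0.0548
time_s: 18.12
eef_pos: [0.5067, 0.2306, 0.0919]
tool_rot: [179.9, -45.0, 77.8]
ft_force: [-0.5, 0.4, -3.3]
opening: 0.0551
t 18.12 tcp [506.7 230.6  91.9] rot [179.9 -45.   77.8] F [-0.5  0.4 -3.3] open 55.1
shift [  0.   -0.  -31.4] rv6 [ 0.    0.01 -0.01] rows>= 0.8 q [ 30.  17. -36. 123. -53.  43.  24.]
```

View pics/t13.png

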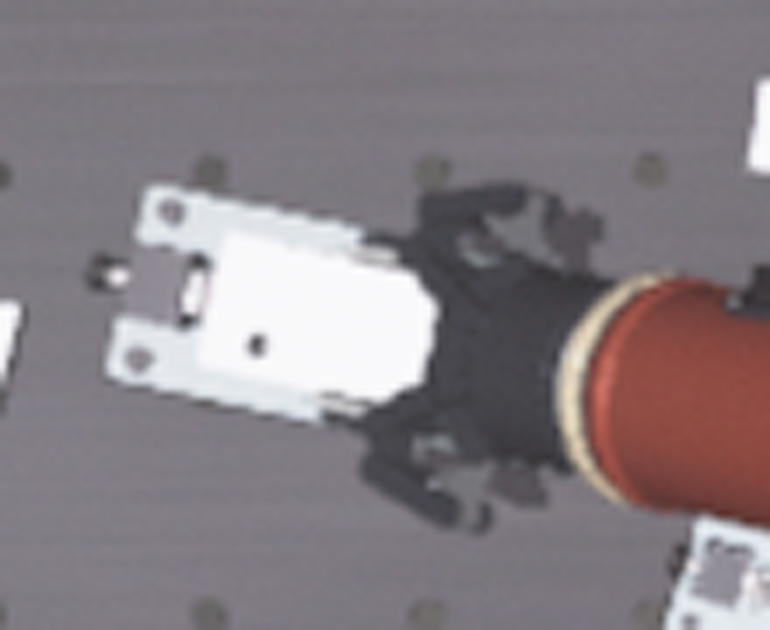

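View pics/s13.png

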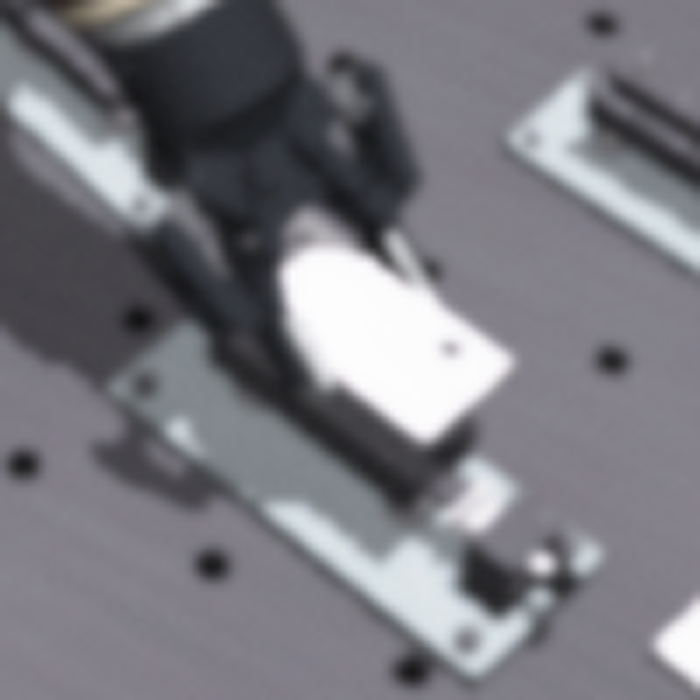

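```bash
python3 - <<'E'
from h import *
s=ctrl.sense();R=Rot.from_euler('xyz',s['tool_rot'],degrees=True);g=np.array(s['eef_pos'])*1000-19*R.apply([0,0,1])
print(g, onz("top",[(170+257.5/7-.5,150+345.5/7-.5)],(g[2]+4)/1000)*1000,"vs pin-side hole at start 497.3 261.1")
E
python3 -m creep '[{"rx":0,"ry":0,"rz":0,"dx":0,"dy":0,"dz":-5,"gripper":1},{"rx":0,"ry":0,"rz":0,"dx":0,"dy":0,"dz":-10,"gripper":1},{"rx":0,"ry":0,"rz":0,"dx":0,"dy":0,"dz":-12,"gripper":1},{"rx":0,"ry":0,"rz":0,"dx":0,"dy":0,"dz":-14,"gripper":1}]'
```

```text
[503.72645831 217.42584682 105.16024629] [[496.35041497 261.8089718  109.16024629]] vs pin-side hole at start 497.3 261.1
time_s: 18.55
eef_pos: [0.5061, 0.2306, 0.0768]
tool_rot: [-180.0, -45.0, 77.7]
ft_force: [0.4, -0.2, -3.1]
opening: 0.0548
```

```bash
python3 -m creep '[{"rx":0,"ry":0,"rz":0,"dx":0,"dy":0,"dz":-1.5,"gripper":1},{"rx":0,"ry":0,"rz":0,"dx":0,"dy":0,"dz":-3,"gripper":1},{"rx":0,"ry":0,"rz":0,"dx":0,"dy":0,"dz":-4,"gripper":1}]'
python3 -m creep '[{"rx":0,"ry":0,"rz":0,"dx":0,"dy":0,"dz":-1.5,"gripper":1},{"rx":0,"ry":0,"rz":0,"dx":0,"dy":0,"dz":-3,"gripper":1},{"rx":0,"ry":0,"rz":0,"dx":0,"dy":0,"dz":-4,"gripper":1}]'
```

```text
time_s: 18.8
eef_pos: [0.5064, 0.2306, 0.0732]
tool_rot: [180.0, -45.0, 77.7]
ft_force: [0.0, 0.6, -3.3]
opening: 0.0548
time_s: 19.05
eef_pos: [0.5068, 0.2306, 0.0695]
tool_rot: [179.9, -45.0, 77.8]
ft_force: [1.4, 0.5, -2.7]
opening: 0.0548
```

```bash
python3 -m creep '[{"rx":0,"ry":0,"rz":0,"dx":0,"dy":0,"dz":-1.5,"gripper":1},{"rx":0,"ry":0,"rz":0,"dx":0,"dy":0,"dz":-3,"gripper":1},{"rx":0,"ry":0,"rz":0,"dx":0,"dy":0,"dz":-4,"gripper":1}]'
python3 -m creep '[{"rx":0,"ry":0,"rz":0,"dx":0,"dy":0,"dz":-1.2,"gripper":1},{"rx":0,"ry":0,"rz":0,"dx":0,"dy":0,"dz":-2.4,"gripper":1},{"rx":0,"ry":0,"rz":0,"dx":0,"dy":0,"dz":-3,"gripper":1}]'
```

```text
time_s: 19.3
eef_pos: [0.507, 0.2305, 0.0656]
tool_rot: [179.9, -45.0, 77.8]
ft_force: [3.2, 0.7, -1.3]
opening: 0.0548
time_s: 19.55
eef_pos: [0.507, 0.2306, 0.0626]
tool_rot: [179.9, -45.0, 77.8]
ft_force: [4.5, 1.6, -0.9]
opening: 0.0547
```

```bash
python3 -m creep '[{"rx":0,"ry":0,"rz":0,"dx":0.6,"dy":0,"dz":-0.5,"gripper":1},{"rx":0,"ry":0,"rz":0,"dx":0.6,"dy":0,"dz":-1,"gripper":1},{"rx":0,"ry":0,"rz":0,"dx":0.6,"dy":0,"dz":-1.5,"gripper":1},{"rx":0,"ry":0,"rz":0,"dx":0.6,"dy":0,"dz":-1.5,"gripper":1}]'
python3 - <<'E'
from h import *
R=toolR(YF,45); t=grasp2tcp([503.9,217.4,74],R); plan(t,R)
tp=ctrl.capture("top");save("t14.png",tp,(170,150,280,240),7)
sc=ctrl.capture("scene");save("s14.png",sc,(240,150,340,250),7)
E
```

```text
time_s: 19.88
eef_pos: [0.507, 0.2306, 0.0608]
tool_rot: [180.0, -45.0, 77.8]
ft_force: [2.8, 1.1, -1.1]
opening: 0.0546
t 19.88 tcp [507.  230.6  60.8] rot [180.  -45.   77.8] F [ 2.8  1.1 -1.1] open 54.6
shift [-0.2 -0.1 -0.3] rv6 [ 0.    0.   -0.01] rows>= 0.0 q [ 29.  21. -36. 123. -54.  39.  28.]
```

View pics/s14.png

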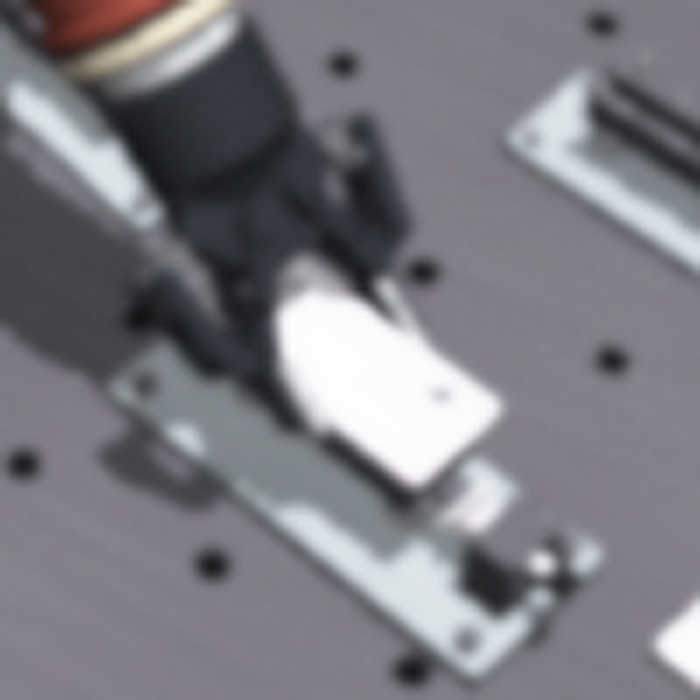

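```bash
python3 -m creep '[{"rx":0,"ry":0,"rz":0,"dx":0.3,"dy":0,"dz":-0.6,"gripper":1},{"rx":0,"ry":0,"rz":0,"dx":0.3,"dy":0,"dz":-1,"gripper":1},{"rx":0,"ry":0,"rz":0,"dx":0.3,"dy":0,"dz":-1,"gripper":1}]'
```

```text
time_s: 20.23
eef_pos: [0.5071, 0.2306, 0.06]
tool_rot: [180.0, -45.0, 77.8]
ft_force: [-0.5, -0.6, 2.6]
opening: 0.0549
```

The force turns upward at the height for a fully seated plate. I release and back off along the fingers.

```bash
python3 -m creep '[{"rx":0,"ry":0,"rz":0,"dx":0,"dy":0,"dz":0,"gripper":-1},{"rx":0,"ry":0,"rz":0,"dx":0,"dy":0,"dz":0,"gripper":-1},{"rx":0,"ry":0,"rz":0,"dx":0,"dy":0,"dz":0,"gripper":-1},{"rx":0,"ry":0,"rz":0,"dx":0,"dy":0,"dz":0,"gripper":-1},{"rx":0,"ry":0,"rz":0,"dx":0,"dy":0,"dz":0,"gripper":-1}]'
python3 -m creep '[{"rx":0,"ry":0,"rz":0,"dx":-2,"dy":-9,"dz":10,"gripper":-1},{"rx":0,"ry":0,"rz":0,"dx":-5,"dy":-25,"dz":26,"gripper":-1},{"rx":0,"ry":0,"rz":0,"dx":-9,"dy":-44,"dz":45,"gripper":-1},{"rx":0,"ry":0,"rz":0,"dx":-13,"dy":-60,"dz":66,"gripper":-1},{"rx":0,"ry":0,"rz":0,"dx":-15,"dy":-70,"dz":90,"gripper":-1}]'
python3 - <<'E'
from h import *
tp=ctrl.capture("top");save("t15.png",tp,(170,150,280,240),7)
sc=ctrl.capture("scene");save("s15.png",sc,(240,150,340,250),7)
R=toolR(YF,0); plan([505,217.3,160],R)
E
```

```text
time_s: 20.65
eef_pos: [0.5071, 0.2307, 0.0598]
tool_rot: [180.0, -45.0, 77.8]
ft_force: [-0.3, -0.5, 0.1]
opening: 0.0853
time_s: 21.07
eef_pos: [0.4915, 0.1589, 0.1501]
tool_rot: [-179.9, -45.0, 77.6]
ft_force: [0.5, 0.6, 0.0]
opening: 0.0858
t 21.17 tcp [494.3 158.6 152.8] rot [179.6 -45.   77.9] F [ 0.8 -0.3  0.1] open 85.0
shift [10.7 58.7  7.2] rv6 [-7.31  1.65  0.  ] rows>= 6.3 q [ 37.   9. -32. 121. -50.  56.  24.]
```

View pics/s15.png

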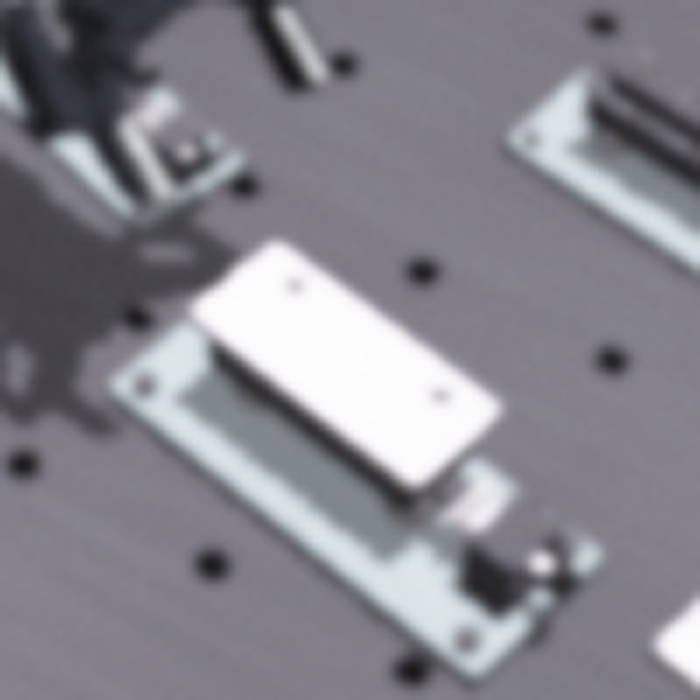

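View pics/t15.png

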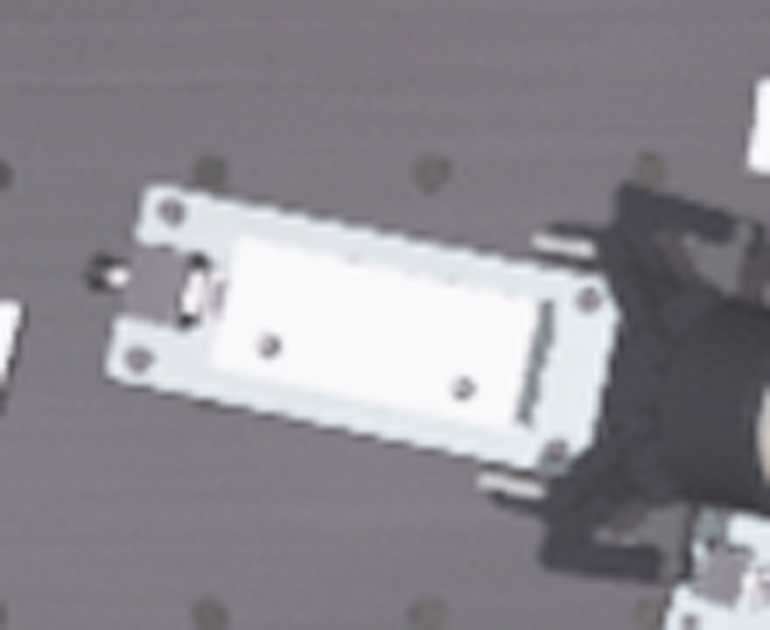

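The holes are at (207.9,199.0) and (235.7,204.9), the same pixels as at the start to within 0.3 px. The smooth face is up and the plate is seated. Next I close the fingers, turn the tool upright and press on the middle.

```bash
python3 -m creep '[{"rx":-0.95,"ry":0.21,"rz":0,"dx":1,"dy":0,"dz":10,"gripper":1},{"rx":-1.9,"ry":0.43,"rz":0,"dx":2,"dy":5,"dz":15,"gripper":1},{"rx":-2.8,"ry":0.64,"rz":0,"dx":4,"dy":15,"dz":15,"gripper":1},{"rx":-3.7,"ry":0.85,"rz":0,"dx":5,"dy":25,"dz":15,"gripper":1},{"rx":-4.6,"ry":1.04,"rz":0,"dx":6,"dy":35,"dz":15,"gripper":1}]'
python3 -m creep '[{"rx":-0.9,"ry":0.2,"rz":0,"dx":1,"dy":10,"dz":0,"gripper":1},{"rx":-1.8,"ry":0.4,"rz":0,"dx":2,"dy":18,"dz":0,"gripper":1},{"rx":-2.71,"ry":0.61,"rz":0,"dx":4,"dy":24,"dz":-10,"gripper":1},{"rx":-2.71,"ry":0.61,"rz":0,"dx":4,"dy":24,"dz":-20,"gripper":1},{"rx":-2.71,"ry":0.61,"rz":0,"dx":4,"dy":24,"dz":-30,"gripper":1}]'
python3 -m creep '[{"rx":0,"ry":0,"rz":0,"dx":0,"dy":0,"dz":0,"gripper":1},{"rx":0,"ry":0,"rz":0,"dx":0,"dy":0,"dz":0,"gripper":1},{"rx":0,"ry":0,"rz":0,"dx":0,"dy":0,"dz":0,"gripper":1}]'
python3 - <<'E'
from h import *
R=toolR(YF,0); plan([504.2,217.3,82],R)
E
```

```text
time_s: 21.58
eef_pos: [0.499, 0.1961, 0.1655]
tool_rot: [180.0, -16.5, 77.6]
ft_force: [0.0, -0.3, -1.0]
opening: 0.0254
time_s: 22.0
eef_pos: [0.5012, 0.2228, 0.1335]
tool_rot: [-179.6, -0.1, 78.0]
ft_force: [-0.5, -0.1, 0.9]
opening: -0.0
time_s: 22.25
eef_pos: [0.5025, 0.2182, 0.1349]
tool_rot: [-179.7, -0.0, 77.5]
ft_force: [-0.4, -0.6, -0.0]
opening: -0.0
t 22.25 tcp [502.5 218.2 134.9] rot [-179.7   -0.    77.5] F [-0.4 -0.6 -0. ] open -0.0
shift [  1.7  -0.9 -52.9] rv6 [-0.02 -0.05  0.04] rows>= 1.3 q [  5.  16. -38. 103.  10.  65. -49.]
```

```bash
python3 -m creep '[{"rx":0,"ry":0,"rz":0,"dx":1.5,"dy":-1,"dz":-14,"gripper":1},{"rx":0,"ry":0,"rz":0,"dx":1.5,"dy":-1,"dz":-28,"gripper":1},{"rx":0,"ry":0,"rz":0,"dx":1.5,"dy":-1,"dz":-40,"gripper":1},{"rx":0,"ry":0,"rz":0,"dx":1.5,"dy":-1,"dz":-48,"gripper":1},{"rx":0,"ry":0,"rz":0,"dx":1.5,"dy":-1,"dz":-52,"gripper":1}]'
python3 -m creep '[{"rx":0,"ry":0,"rz":0,"dx":0,"dy":0,"dz":0,"gripper":1},{"rx":0,"ry":0,"rz":0,"dx":0,"dy":0,"dz":0,"gripper":1},{"rx":0,"ry":0,"rz":0,"dx":0,"dy":0,"dz":0,"gripper":1}]'
```

```text
time_s: 22.67
eef_pos: [0.5035, 0.2177, 0.082]
tool_rot: [-179.7, -0.0, 77.6]
ft_force: [-0.5, -0.2, -0.1]
opening: -0.0001
time_s: 22.92
eef_pos: [0.5042, 0.2188, 0.0836]
tool_rot: [-179.7, -0.1, 77.6]
ft_force: [0.2, 0.2, 0.0]
opening: -0.0002
```

```bash
python3 -m creep '[{"rx":0,"ry":0,"rz":0,"dx":0,"dy":-0.5,"dz":-2,"gripper":1},{"rx":0,"ry":0,"rz":0,"dx":0,"dy":-0.5,"dz":-4,"gripper":1},{"rx":0,"ry":0,"rz":0,"dx":0,"dy":-0.5,"dz":-6,"gripper":1},{"rx":0,"ry":0,"rz":0,"dx":0,"dy":-0.5,"dz":-8,"gripper":1}]'
python3 -m creep '[{"rx":0,"ry":0,"rz":0,"dx":0,"dy":0,"dz":-2,"gripper":1},{"rx":0,"ry":0,"rz":0,"dx":0,"dy":0,"dz":-4,"gripper":1},{"rx":0,"ry":0,"rz":0,"dx":0,"dy":0,"dz":-6,"gripper":1},{"rx":0,"ry":0,"rz":0,"dx":0,"dy":0,"dz":-6,"gripper":1}]'
```

```text
time_s: 23.25
eef_pos: [0.5042, 0.2181, 0.0757]
tool_rot: [-179.8, -0.0, 77.6]
ft_force: [-6.4, -5.0, 24.4]
opening: -0.0
time_s: 23.58
eef_pos: [0.5043, 0.2181, 0.0714]
tool_rot: [-179.8, 0.0, 77.6]
ft_force: [-8.7, -5.5, 26.4]
opening: 0.0001
```

The force is 26 N, more than the 10–14 N expected, so I look before going on.

Run:
```python
from h import *
tp=ctrl.capture("top");save("t16.png",tp,(170,150,280,240),7)
sc=ctrl.capture("scene");save("s16.png",sc,(240,150,340,250),7)
s=ctrl.sense(); print(s['ft_force'],s['torque'],s['eef_pos'])
```

```text
[-3.95991276 -2.30529188 12.19363317] [-0.55100955  0.84022404  0.0196659 ] [0.50413189 0.21810831 0.07048964]
```

View pics/s16.png

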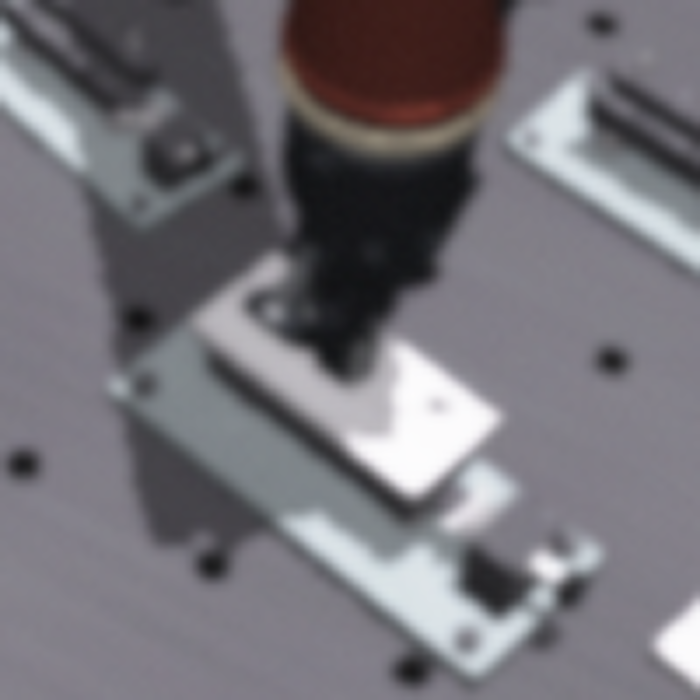

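View pics/t16.png

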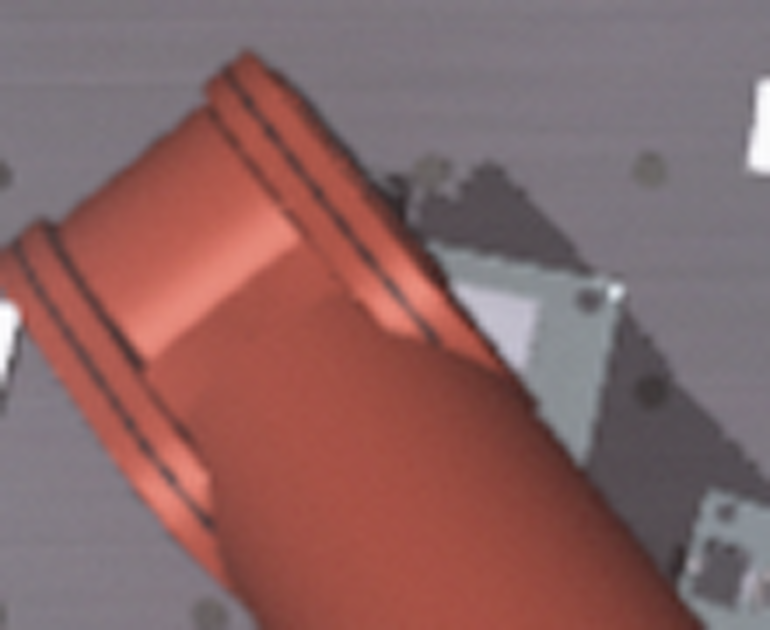

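The plate is level and going down, and the force relaxes to 12 N at rest, so the excess was damping. I press on more slowly.

```bash
python3 -m creep '[{"rx":0,"ry":0,"rz":0,"dx":0,"dy":0,"dz":-0.8,"gripper":1},{"rx":0,"ry":0,"rz":0,"dx":0,"dy":0,"dz":-1.6,"gripper":1},{"rx":0,"ry":0,"rz":0,"dx":0,"dy":0,"dz":-2.4,"gripper":1},{"rx":0,"ry":0,"rz":0,"dx":0,"dy":0,"dz":-3.2,"gripper":1},{"rx":0,"ry":0,"rz":0,"dx":0,"dy":0,"dz":-4,"gripper":1}]'
python3 -m creep '[{"rx":0,"ry":0,"rz":0,"dx":0,"dy":0,"dz":-0.8,"gripper":1},{"rx":0,"ry":0,"rz":0,"dx":0,"dy":0,"dz":-1.6,"gripper":1},{"rx":0,"ry":0,"rz":0,"dx":0,"dy":0,"dz":-2,"gripper":1},{"rx":0,"ry":0,"rz":0,"dx":0,"dy":0,"dz":-2,"gripper":1}]'
```

```text
time_s: 24.1
eef_pos: [0.5041, 0.2181, 0.0655]
tool_rot: [-179.7, -0.0, 77.6]
ft_force: [-1.3, -0.3, 5.8]
opening: 0.0001
time_s: 24.43
eef_pos: [0.5041, 0.2182, 0.0635]
tool_rot: [-179.7, -0.0, 77.6]
ft_force: [-3.3, -0.9, 9.4]
opening: -0.0004
```

```bash
python3 -m creep '[{"rx":0,"ry":0,"rz":0,"dx":0,"dy":0,"dz":-0.7,"gripper":1},{"rx":0,"ry":0,"rz":0,"dx":0,"dy":0,"dz":-1.4,"gripper":1},{"rx":0,"ry":0,"rz":0,"dx":0,"dy":0,"dz":-1.4,"gripper":1},{"rx":0,"ry":0,"rz":0,"dx":0,"dy":0,"dz":-1.4,"gripper":1}]'
```

```text
time_s: 24.77
eef_pos: [0.5041, 0.2181, 0.0622]
tool_rot: [-179.7, -0.0, 77.6]
ft_force: [-2.3, -1.7, 9.0]
opening: 0.0002
```

Now I release slowly and look.

```bash
python3 -m creep '[{"rx":0,"ry":0,"rz":0,"dx":0,"dy":0,"dz":1.5,"gripper":1},{"rx":0,"ry":0,"rz":0,"dx":0,"dy":0,"dz":3,"gripper":1},{"rx":0,"ry":0,"rz":0,"dx":0,"dy":0,"dz":5,"gripper":1}]'
python3 -m creep '[{"rx":0,"ry":0,"rz":0,"dx":0,"dy":0,"dz":15,"gripper":1},{"rx":0,"ry":0,"rz":0,"dx":0,"dy":0,"dz":40,"gripper":1},{"rx":0,"ry":0,"rz":0,"dx":0,"dy":0,"dz":70,"gripper":1},{"rx":0,"ry":0,"rz":0,"dx":0,"dy":0,"dz":100,"gripper":1},{"rx":0,"ry":0,"rz":0,"dx":0,"dy":0,"dz":120,"gripper":1}]'
python3 -m creep '[{"rx":0,"ry":0,"rz":0,"dx":-20,"dy":-30,"dz":15,"gripper":1},{"rx":0,"ry":0,"rz":0,"dx":-20,"dy":-65,"dz":25,"gripper":1},{"rx":0,"ry":0,"rz":0,"dx":-20,"dy":-100,"dz":25,"gripper":1},{"rx":0,"ry":0,"rz":0,"dx":-20,"dy":-135,"dz":25,"gripper":1},{"rx":0,"ry":0,"rz":0,"dx":-20,"dy":-170,"dz":25,"gripper":1}]'
python3 -m creep '[{"rx":0,"ry":0,"rz":0,"dx":0,"dy":-35,"dz":0,"gripper":1},{"rx":0,"ry":0,"rz":0,"dx":0,"dy":-70,"dz":0,"gripper":1},{"rx":0,"ry":0,"rz":0,"dx":0,"dy":-105,"dz":0,"gripper":1},{"rx":0,"ry":0,"rz":0,"dx":0,"dy":-140,"dz":0,"gripper":1},{"rx":0,"ry":0,"rz":0,"dx":0,"dy":-160,"dz":0,"gripper":1}]'
python3 - <<'E'
from h import *
tp=ctrl.capture("top");save("t17.png",tp,(170,150,280,240),7);save("t17f.png",tp)
sc=ctrl.capture("scene");save("s17.png",sc,(240,150,340,250),7)
E
```

```text
time_s: 25.02
eef_pos: [0.5039, 0.2181, 0.0668]
tool_rot: [-179.7, -0.0, 77.6]
ft_force: [0.1, 0.3, -0.2]
opening: -0.0001
time_s: 25.43
eef_pos: [0.5043, 0.2186, 0.1891]
tool_rot: [-179.8, -0.1, 77.6]
ft_force: [0.7, 0.5, -0.1]
opening: 0.0003
time_s: 25.85
eef_pos: [0.4835, 0.0465, 0.2118]
tool_rot: [-179.8, -0.0, 77.6]
ft_force: [1.0, -0.2, -0.3]
opening: 0.0008
time_s: 26.27
eef_pos: [0.483, -0.1162, 0.2113]
tool_rot: [-179.7, 0.0, 77.4]
ft_force: [1.2, -0.1, 0.6]
opening: -0.0
```

View pics/s17.png

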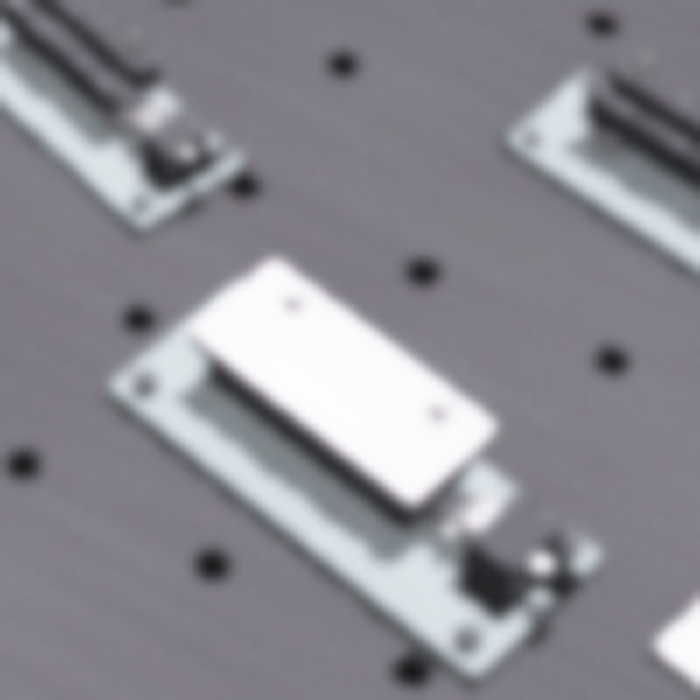

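View pics/t17.png

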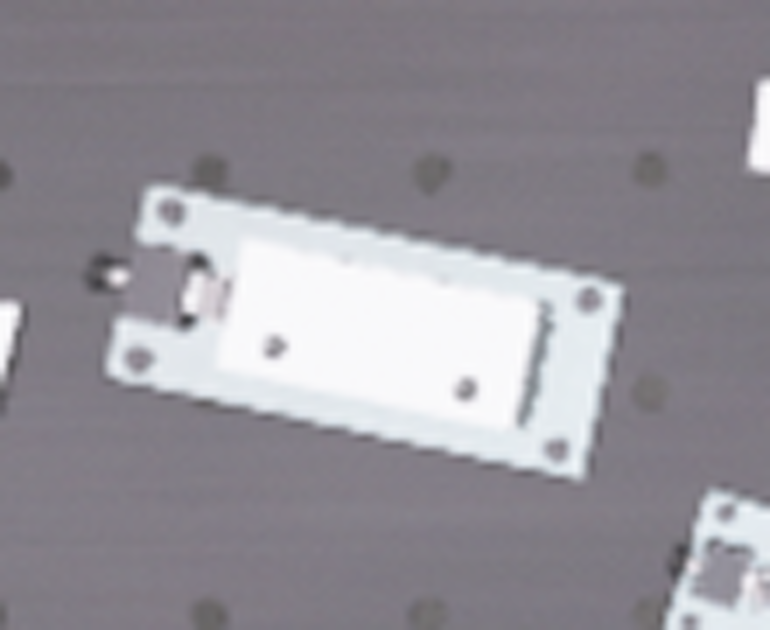

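View pics/t17f.png

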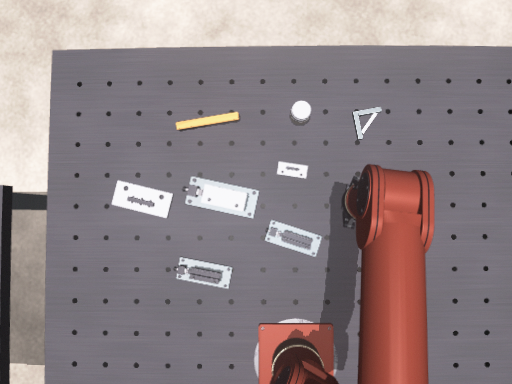

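The plate is lower in the scene picture, by about 17–20 crop pixels at its corners, and level. I check the drop numerically and compare the bystanders with the start.

```bash
python3 -m creep '[{"rx":0,"ry":0,"rz":0,"dx":0,"dy":0,"dz":0,"gripper":1},{"rx":0,"ry":0,"rz":0,"dx":0,"dy":0,"dz":0,"gripper":1},{"rx":0,"ry":0,"rz":0,"dx":0,"dy":0,"dz":0,"gripper":1},{"rx":0,"ry":0,"rz":0,"dx":0,"dy":0,"dz":0,"gripper":1},{"rx":0,"ry":0,"rz":0,"dx":0,"dy":0,"dz":0,"gripper":1}]'
python3 - <<'E'
from h import *
T=lambda x,y:(170+(x+.5)/7-.5,150+(y+.5)/7-.5); S=lambda x,y:(240+(x+.5)/7-.5,150+(y+.5)/7-.5)
def tri(a,b):
    o1,d1=ray("top",[a]);o2,d2=ray("scene",[b]);d1=d1[0];d2=d2[0]
    A=np.c_[d1,-d2];s=np.linalg.lstsq(A,o2-o1,rcond=None)[0];p,q=o1+s[0]*d1,o2+s[1]*d2;return (p+q)*500
print("before",tri(T(268,346),S(442,395)).round(1),tri(T(463,387),S(295,286)).round(1))
print("after",tri(T(275,346),S(438,412)).round(1),tri(T(466,388),S(292,303)).round(1))
tp=ctrl.capture("top")
i0=cv2.imread("pics/top0.png").astype(int); i1=cv2.cvtColor(tp,cv2.COLOR_RGB2BGR).astype(int)
for k,b in(("tin",(285,95,320,130)),("brush",(170,105,245,135)),("square",(350,100,385,142))):
    print(k,np.abs(i0-i1)[b[1]:b[3],b[0]:b[2]].mean().round(2))
for r in ctrl.outline_of("top","plate"):
    pts=np.argwhere(r["pixels"])[:,::-1].astype(np.float32); rc=cv2.minAreaRect((onz("top",cv2.convexHull(pts).reshape(-1,2),.065)[:,:2]*1000).astype(np.float32)); print(np.round(r["uv"]),np.round(rc[0]),np.round(rc[1]),round(rc[2],1))
s=ctrl.sense();print(s['time_s'],s['ft_force'].round(1),s['eef_pos'].round(3),np.abs(s['dq']).max())
E
```

```text
time_s: 26.78
eef_pos: [0.4839, -0.111, 0.2115]
tool_rot: [-179.7, -0.0, 77.7]
ft_force: [0.6, 0.8, 0.3]
opening: 0.0003
before [497.1 261.8  76.7] [479.4 179.3  77.3]
after [497.2 261.1  64.1] [479.2 178.9  64.7]
tin 6.05
brush 6.25
square 6.41
[143. 198.] [498. 464.] [181.  80.] 76.7
[294. 170.] [582.  14.] [88. 39.] 78.9
[225. 200.] [501. 218.] [131.  56.] 77.2
[205. 119.] [732. 268.] [ 30. 190.] 9.4
26.8833 [-0.2 -0.3  0.7] [ 0.484 -0.111  0.212] 0.27909800597654116
```

The holes dropped 12.6 mm at both ends (about 13 expected when latched) and stayed there. The plan position is unchanged and the bystanders are in place. I hand the job in.

```bash
python3 -c "
from plant import ctrl
print(ctrl.finish_job())"
```

```text
the job is handed in; nothing more can be done
None
```

The plate is back on the pins with its rib underneath, the stage looks latched down, and I handed the job in at about 26.9 s. `finish_job` gives no verdict, so what follows rests on my own checks.

**What I did:** I gripped the plate by its long edges, stood it on end in the edge stand and regripped it from the other side. I then finished the end-over-end turn and lowered it onto the pins. After letting go, I pressed its middle with closed fingers and backed the arm away.

**Last checks:**
- **Seating:** before pressing, both holes were within 0.3 px of where they started in the top picture, with the smooth face up.
- **Stage:** after release, the holes triangulated 12.6 mm lower at both ends, against about 13 mm expected when latched. The plan position stayed within 1 mm and the plate looked level.
- **Bystanders:** in the top picture the tin, brush and square look where they started. The pixel difference was a uniform 6 or so over all three, which I read as image noise.
- **Robot:** it ended clear of everything, with the wrist force near zero.

**What disagreed:**
- The pressing force peaked at 26 N while moving, above the 10–14 N stated. It relaxed to 12 N when I paused, so I finished more slowly.
- The top camera showed the holes about 2 mm nearer the robot than the arm's own position implied. This was within the taper of the pins.

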